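# Clear the inspection bench: scrap the rejects, rack the passed modules

### The arm

A 6-joint arm with a two-finger parallel gripper is mounted at the origin on the work surface. World frame = base frame: x ahead of the robot, y to its left, z up, the work surface at z = 0. Lengths are in m, angles in rad, forces in N, time in s.
With the tool pointing down it reaches from about 0.35 to 0.775 m from the base axis. Payload 7.3 kg.
Tool frame: the origin (TCP) lies on the centre line of the jaws, within the pads' length; the fingertips stand 25 mm ahead of it and the grasp point (between the pads) lies 6 mm ahead of it; z points along the fingers, y is the line along which they close (so a half turn about z gives the same grasp; the last joint's range is limited). The gripper opens to 92 mm and grips with 3 to 60 N. Pads are 19 mm wide; open, the fingers measure 130 mm over their backs; the gripper's body (75 mm by 190 mm) begins 47 mm behind the grasp point.
Start: joints at [-1.252, 0.342, 1.524, -0, 1.275, -0.146], TCP at [0.235, -0.469, 0.252] pointing down, gripper open.
Joint ranges: [-2.53, 2.53], [-0.77, 2.02], [0.04, 2.7], [-1, 4.14], [0.28, 2.66], [-3.11, 3.11]. Speed limits (rad/s): [2.57, 2.57, 3.14, 3.14, 3.14, 3.14].

### API

Orientations are given as [roll, pitch, yaw] about the fixed x, y, z axes, in that order (R = Rz(yaw) Ry(pitch) Rx(roll)).
In Python, from cell import status, read_camera, camera_info, ticket, models gives the robot as it stands.
- The arm moves only by the tool send_rows, never from a script. Its argument "plan" is a list of rows, each an object with "offset": the shift along the tool's x, y, z in mm, a list of three; "yaw": the turn about the tool's z in rad. In form: [{"offset": [dx, dy, dz], "yaw": yaw}, ...]. A call has 1 to 20 rows; each row shifts and turns the commanded pose from where the row before left it, along the tool's axes as they then stand; what a row does not reach is not made up. A row lasts 1/10 s, in which the tool goes at most 50 mm and 8.59 degrees, less where a joint would pass 70% of its speed; a pose out of reach is approached as far as the arm can. A call is refused whole if a number of a shift passes 50 or a number of a turn 0.15, either way. A call with a gripper value outside its range is refused whole. "hand" is the closure, from 0 (fully open) to 1 (shut), set as the call begins (left out, the last holds). The fingers move at their own pace and stop on an object; "squeeze" is the grip in N (left out, the last holds). Time passes only in rows, so rows that do not move let the fingers close. It gives the time, the measured TCP pose, the force, the opening and the grip force at its end, in the units of the state.
- status.observe(): the state, without advancing time (a new reading comes with each control period).
- read_camera(name): name is "side" or "top" or "wrist"; returns the picture (480x640x3 uint8, red, green, blue); there is no depth.
- camera_info(name): a dict with "vfov" (degrees; the focal length in pixels is half the picture's height over the tangent of half this angle, whatever the lens; pixels are square), "cx", "cy" (the principal point, pixels), "origin" and "attitude" of the camera in the world. Camera axes: x right, y down, z forward; pixel columns grow to the right and rows downward; lengths in m; the calibration is good to about 2 mm. The wrist camera is an equidistant fisheye: a pixel r from the principal point sees the ray r / f radians off the axis. A picture is of the moment at which its call begins: read the wrist's pose just before it. camera_info takes no time and is no camera call; for the wrist camera it gives the pose at the moment of the call.
- ticket.hand_in(): hands the job in; it is judged then, once.
Trained networks look in the newest picture that a camera, given by its name, has taken for a name from the list of things; names that differ only in an ending like _2 or _b are one class to them, and where a whole thing is asked for, a point or a joint stands for the part that bears it (a point fixed in the world has none). Each returns a list of dicts, best first, with "conf" (0 to 1); they miss things now and then, are a little off and sometimes report something else, mostly with a low value. They report only what shows in the picture. A call takes as long as a camera call.
- models.regions_of(camera, label): "mask" (480x640 bool, what is visible of it) and "extent" ([left, top, right, bottom] in pixels, round what is visible of it).
The state is a dict: "time": time; "qpos": joint angles; "qvel": joint speeds; "joint_efforts": joint torques, N m; "tool_pos": TCP position; "tool_rot": TCP orientation; "contact_force": force on the tool from outside, world axes, zero at the start; "torque": the same for the moment, N m; "opening": finger opening in m; "grip_force": force on a finger pad.
Only numpy, scipy, OpenCV 4.12 (cv2) and the standard library are available. Lean on these libraries where they do the work, as an engineer would, in place of code of your own. Each camera call takes 0.05 s, during which the arm holds its last target. There are 200 camera calls.

### The job

Open the red scrap bin's sprung flap until it stays open, drop all the rejected (red-capped) modules in, then hold on to the flap and ease it fully shut against its spring: never let it slam. Also set each passed (blue-capped) module, heatsink up, flat on the sloped face of the rack, and lay the test tweezers across both posts of their rest, about centred. Leave everything else on the bench where it is.

Things in the scene. Friction and masses are not known exactly. Their poses are not given: they have to be found in the camera images.
- bin: red steel scrap bin fixed to the bench, 140 (its x) x 180 (y) x 130 mm high, open on top under the flap, walls and floor 4 mm. Origin: centre of its underside; x points away from the robot side, towards the flap's hinge. It is fixed but stands elsewhere at each start.
- flap (a joint): bin flap's angle, rad: 0 closed, flat on the bin; 1.75 fully open, just past upright at the far edge, on its stop. The hinge lies along the bin's y; opening lifts the near edge up and away. Below about 1.3 a spring pulls it shut (0.2-0.45 Nm plus up to 0.13 Nm weight; 3 N at the handle), so let go there it slams; above about 1.4 the over-centre spring holds it open (0.2 Nm).
- flap_bar (a point): middle of the flap's black handle: a round bar 10 mm thick, 110 mm long, parallel to the hinge, on two end arms, 45 mm out past the flap's free edge and 22 mm above the flap's underside. From flap_hinge, when closed, it is at x = -185, z = +22 mm in the bin's axes, and it moves on an arc of 186 mm about the hinge. It may turn within the grip as the flap swings.
- flap_hinge (a point): middle of the flap's hinge axis, fixed on the bin: 70 mm along the bin's +x from its centre, 130 mm above its underside
- rack_face: sloped grey face, blue rims, of the passed-goods rack (black stand fixed to the bench; stands elsewhere at each start). 120 (x) x 240 (y) mm, sloping down towards the robot at 0.35 rad (20 degrees); rims 6 mm wide, 16 mm high leave 108 x 228 mm free. Origin: middle of the face's upper surface, 57 mm above the bench; z normal to the face, x up the slope.
- rest: tweezers' rest, fixed to the bench, elsewhere at each start: aluminium foot 50 (x) x 110 (y) x 10 mm, two black posts at y = -40 and +40 mm. Each post is 42 mm (x) by only 10 mm (y); its top is 52 mm above the bench, between two lips 14 mm higher that leave 30 mm (x) clear. Origin: centre of the underside.
- tweezers: 50 g test tweezers: white plastic handle 18 x 18 mm in section and 120 mm long along its y, with a blue band and two thin steel tips reaching 85 mm from the origin at +y. Origin: underside of the handle at its middle; z up.
- tweezers_mid (a point): middle of the tweezers' handle, 9 mm above its underside
- reject0: rejected 60 g converter module: green circuit board 56 x 40 x 6 mm (long side along its x) with a finned aluminium heatsink block 30 (x) x 18 (y) x 32 mm standing on its middle, capped in red; overall 39 mm high. Origin: centre of the board's underside, z up out of the heatsink. Grip it by the heatsink, across y.
- reject1: rejected 60 g converter module: green circuit board 56 x 40 x 6 mm (long side along its x) with a finned aluminium heatsink block 30 (x) x 18 (y) x 32 mm standing on its middle, capped in red; overall 39 mm high. Origin: centre of the board's underside, z up out of the heatsink. Grip it by the heatsink, across y.
- reject2: rejected 60 g converter module: green circuit board 56 x 40 x 6 mm (long side along its x) with a finned aluminium heatsink block 30 (x) x 18 (y) x 32 mm standing on its middle, capped in red; overall 39 mm high. Origin: centre of the board's underside, z up out of the heatsink. Grip it by the heatsink, across y.
- passed0: passed 60 g converter module: green circuit board 56 x 40 x 6 mm (long side along its x) with a finned aluminium heatsink block 30 (x) x 18 (y) x 32 mm standing on its middle, capped in blue; overall 39 mm high. Origin: centre of the board's underside, z up out of the heatsink. Grip it by the heatsink, across y.
- passed1: passed 60 g converter module: green circuit board 56 x 40 x 6 mm (long side along its x) with a finned aluminium heatsink block 30 (x) x 18 (y) x 32 mm standing on its middle, capped in blue; overall 39 mm high. Origin: centre of the board's underside, z up out of the heatsink. Grip it by the heatsink, across y.
- passed2: passed 60 g converter module: green circuit board 56 x 40 x 6 mm (long side along its x) with a finned aluminium heatsink block 30 (x) x 18 (y) x 32 mm standing on its middle, capped in blue; overall 39 mm high. Origin: centre of the board's underside, z up out of the heatsink. Grip it by the heatsink, across y.
- spool: steel wire spool 56 mm across, 40 mm high; to be left alone. Origin: centre of its underside
- flux: small clear flux bottle, 36 mm across, 75 mm high, red cap; to be left alone. Origin: centre of its underside
- parts_tray: black divided parts tray 120 x 160 x 30 mm; to be left alone. Origin: centre of its underside
- driver: screwdriver with a yellow handle, lying; to be left alone. Origin: centre of its underside (along x, handle to -x)
- notes: white pad of notes 60 x 76 x 20 mm; to be left alone. Origin: centre of its underside

How it is judged:
By the outcome, as a careful person would: the job done as asked, in the order asked, and still so for the second after the job is handed in, with the robot touching nothing.
Of reject0, reject1, reject2 only 2 to 3 are there at a start; the rules pass over those that are not, and their reading is None.
Of passed0, passed1, passed2 only 1 to 3 are there at a start; the rules pass over those that are not, and their reading is None.
At some moment in a run one of reject0, reject1, reject2, passed0, passed1, passed2 may be knocked a few centimetres aside while the robot is not near it.
It also fails if it takes over 210 s, if anything falls off the work surface, if the arm or the gripper's body presses on something with over 40 N, if the wrist force passes 120 N, or if a joint passes its speed limit or range.

## Working session

There is one attempt and no reset: what is moved stays moved. The work goes in short steps, Python scripts to look and compute and a tool call to move; the robot and the scene stay as the last step left them, time stands still between calls to the robot, and variables do not carry over. Pictures are saved under pics/ and viewed, at most 14 in all, crops included, and the job is handed in when it is done.

Besides the shell and the picture viewer there is one more tool, called after "Request:" in YAML: its name, and indented under it one key for each argument. send_rows: Moves the arm, as the interface text tells. Its arguments: {"type":"object","properties":{"plan":{"type":"array"},"hand":{"type":"number"},"squeeze":{"type":"number"}},"required":["plan"]}

```bash
ls; mkdir -p pics
python3 - <<'E'
from cell import status, read_camera, camera_info
import cv2
s=status.observe();print({k:s[k] for k in('time','tool_pos','tool_rot','opening')})
for n in('top','side','wrist'):
    print(n,camera_info(n))
    cv2.imwrite(f'pics/{n}0.png',read_camera(n)[:,:,::-1])
E
```

```text
pics
{'time': 0.0, 'tool_pos': array([ 0.23522872, -0.46893145,  0.25104716]), 'tool_rot': array([-3.14006398e+00, -2.28487046e-04,  4.64808542e-01]), 'opening': 0.09201533460643026}
top {'vfov': 44.72031985555714, 'cx': 324.81104097126786, 'cy': 242.05466833516968, 'origin': array([0.47481442, 0.04240695, 1.43919154]), 'attitude': array([-3.06295556e+00,  2.40659825e-03, -1.58451593e+00])}
side {'vfov': 50.05179631784876, 'cx': 328.79874826563383, 'cy': 243.9861365746013, 'origin': array([ 0.51290081, -0.78211345,  0.6625227 ]), 'attitude': array([-2.15108205,  0.01914982, -0.07143616])}
wrist {'vfov': 65.70646984690485, 'cx': 320.9082164273625, 'cy': 246.65461036056735, 'origin': array([ 0.30518803, -0.43410604,  0.38498004]), 'attitude': array([ 2.85174369e+00,  1.69461502e-03, -1.10545370e+00])}
```

View pics/top0.png

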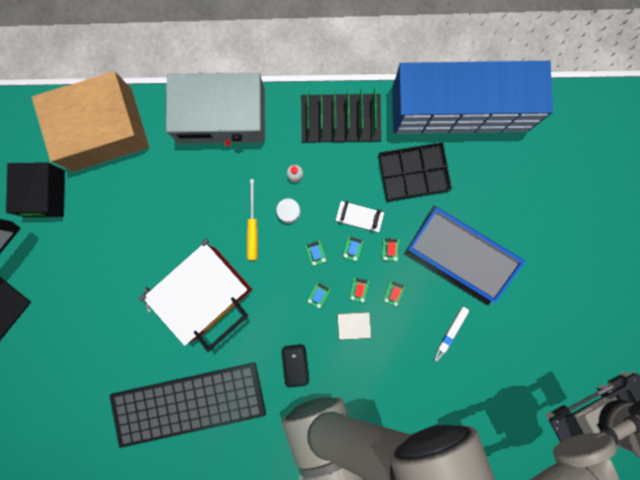

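View pics/side0.png

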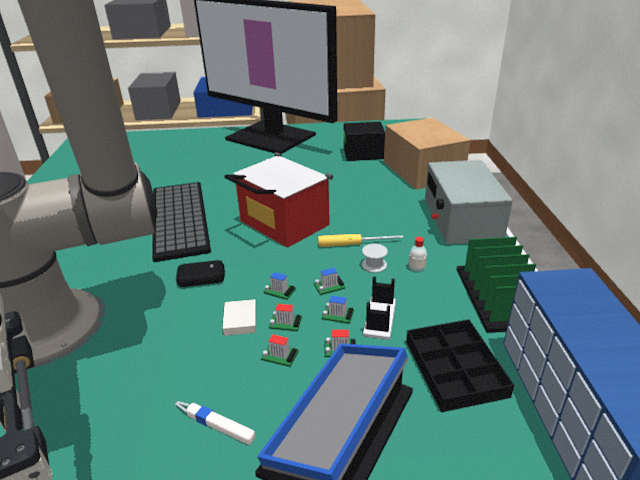

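The top view shows three rejects at about (391,249), (359,290) and (395,293), and three passed modules at (316,252), (353,248) and (319,294). The bin is at (195,293), the rack at (465,254), the rest at (360,216) and the tweezers at (452,333). Next I fit poses from masks in the top and side views.

```bash
cat > h.py <<'E'
import numpy as np, cv2
from scipy.optimize import minimize
from scipy.spatial.transform import Rotation as R
from cell import status, read_camera, camera_info, models
def proj(c,P):
    q=(np.asarray(P)-c['origin'])@R.from_euler('xyz',c['attitude']).as_matrix()
    f=240/np.tan(np.radians(c['vfov'])/2)
    return np.c_[c['cx']+f*q[:,0]/q[:,2],c['cy']+f*q[:,1]/q[:,2]]
def plane(c,uv,z):
    f=240/np.tan(np.radians(c['vfov'])/2)
    d=R.from_euler('xyz',c['attitude']).as_matrix()@[(uv[0]-c['cx'])/f,(uv[1]-c['cy'])/f,1]
    return (c['origin']+d*(z-c['origin'][2])/d[2])[:2]
def box(x0,x1,y0,y1,z0,z1): return np.array([[x,y,z] for x in(x0,x1) for y in(y0,y1) for z in(z0,z1)])/1000.
def tilt(P): return P@R.from_euler('y',-.35).as_matrix().T+[0,0,.057]
M={'module':[box(-28,28,-20,20,0,6),box(-15,15,-9,9,6,39)],
 'tweezers':[box(-9,9,-60,60,0,18),box(-3,3,60,85,6,12)],
 'rest':[box(-25,25,-55,55,0,10)]+[box(a,b,y-5,y+5,10,z) for y in(-40,40) for a,b,z in((-21,21,52),(-21,-15,66),(15,21,66))],
 'rack_face':[tilt(box(-60,60,-120,120,-2,16))],
 'bin':[box(-70,70,-90,90,0,130)]}
S=8
def sil(c,parts,p,off):
    m=np.zeros((480,480),np.uint8) if 0 else np.zeros((off[3],off[2]),np.uint8)
    r=R.from_euler('z',p[2]).as_matrix()
    for B in parts:
        uv=(proj(c,B@r.T+[p[0],p[1],0])-off[:2])*S
        cv2.fillConvexPoly(m,cv2.convexHull(uv.astype(np.float32)).round().astype(np.int32),1)
    return m
def fit(kind,masks,p0):
    """masks: {camera: bool mask}; returns best pose x,y,yaw and IoU"""
    D=[]
    for n,m in masks.items():
        ys,xs=np.nonzero(m);x0,y0=xs.min()-15,ys.min()-15
        w,h=xs.max()-x0+15,ys.max()-y0+15
        A=np.float32([[1/S,0,x0],[0,1/S,y0]])
        g=cv2.warpAffine(m.astype(np.uint8)*255,A,(w*S,h*S),flags=cv2.INTER_LINEAR|cv2.WARP_INVERSE_MAP)>127
        D.append((camera_info(n),(x0,y0,w*S,h*S),g))
    def cost(p):
        t=0
        for c,o,g in D:
            s=sil(c,M[kind],p,o)>0
            t-=(s&g).sum()/(s|g).sum()
        return t/len(D)
    best=None
    for y0 in np.atleast_1d(p0[2]):
        x=np.array([p0[0],p0[1],y0])
        r=minimize(cost,x,method='Nelder-Mead',options=dict(initial_simplex=x+np.array([[0,0,0],[.012,0,0],[0,.012,0],[0,0,.25]]),xatol=2e-4,fatol=1e-4,maxiter=120))
        if best is None or r.fun<best.fun: best=r
    return best.x,-best.fun
def go(x,y,z,yaw):
    """tool travel to a TCP target: yaw turn first, then offset in mm in the turned tool axes"""
    s=status.observe();p,ro=s['tool_pos'],s['tool_rot']
    d=np.array([x,y,z])-p
    dy=(yaw-ro[2]+np.pi/2)%np.pi-np.pi/2
    w=ro[2]+dy
    Rt=R.from_euler('xyz',[np.pi,0,w]).as_matrix()
    print('yaw %.3f offset'%dy,(Rt.T@d*1000).round(1),'t %.1f'%s['time'],'q6',s['qpos'][5].round(2))
E
python3 - <<'E'
from h import *
read_camera('top');read_camera('side')
ct=camera_info('top')
yaws=np.arange(0,3.1,.52)
for l,h,kind in(('tweezers',.01,'tweezers'),('rest',.03,'rest'),('rack_face',.06,'rack_face'),('bin',.07,'bin'),('reject0',.015,'module'),('passed0',.015,'module')):
    for cam in('top',):
        for d in models.regions_of(cam,l)[:4]:
            m=d['mask'];e=d['extent'];ys,xs=np.nonzero(m)
            if d['conf']<.3: continue
            p=plane(ct,(xs.mean(),ys.mean()),h)
            x,i=fit(kind,{cam:m},(*p,yaws))
            print(l,round(d['conf'],2),np.round(e),'c',p.round(3),'fit',x.round(3),'IoU',round(i,3),flush=True)
E
```

```text
tweezers 0.84 [432. 307. 469. 361.] c [ 0.368 -0.262] fit [ 0.37  -0.263  1.026] IoU 0.883
tweezers 0.44 [285. 164. 301. 183.] c [0.757 0.118] fit [ 0.763  0.158 -0.129] IoU 0.378
rest 0.72 [338. 200. 382. 233.] c [ 0.647 -0.04 ] fit [ 0.65  -0.041 -0.272] IoU 0.944
rack_face 0.69 [409. 208. 521. 304.] c [ 0.549 -0.289] fit [ 0.551 -0.288 -0.571] IoU 0.97
bin 0.6 [139. 244. 250. 350.] c [0.46  0.342] fit [0.466 0.34  0.72 ] IoU 0.91
reject0 0.72 [381. 280. 406. 310.] c [ 0.458 -0.12 ] fit [ 0.458 -0.121 -0.398] IoU 0.928
reject0 0.56 [380. 238. 401. 260.] c [ 0.566 -0.114] fit [ 0.567 -0.115  3.059] IoU 0.93
passed0 0.86 [306. 241. 327. 270.] c [0.559 0.068] fit [0.56  0.068 0.301] IoU 0.937
passed0 0.84 [305. 286. 332. 309.] c [0.457 0.062] fit [0.457 0.062 2.647] IoU 0.948
passed0 0.77 [346. 236. 363. 262.] c [ 0.57  -0.022] fit [ 0.57  -0.022  2.799] IoU 0.919
passed0 0.44 [336. 198. 386. 230.] c [ 0.649 -0.041] fit [ 0.653 -0.035  1.326] IoU 0.403
```

Run:
```python
from h import *
im=cv2.imread('pics/top0.png');c=camera_info('top')
def draw(B,p,col,im):
    r=R.from_euler('z',p[2]).as_matrix()
    uv=proj(c,B@r.T+[p[0],p[1],0]);h=cv2.convexHull(uv.astype(np.float32))[:,0]
    return h
k=4
def crop(x0,y0,w,h,items):
    a=cv2.resize(im[y0:y0+h,x0:x0+w],None,fx=k,fy=k,interpolation=cv2.INTER_CUBIC)
    for B,p in items:
        hh=((draw(B,p,0,im)-[x0,y0]+.5)*k).round().astype(np.int32)
        cv2.polylines(a,[hh],True,(255,0,255),1)
    return a
b=(.466,.34,.72)
items=[(box(-70,70,-90,90,130,134),b),(box(-120,-110,-55,55,147,157),b),(box(-70,70,-90,90,0,1),b)]
A=crop(130,235,130,125,items)
mods=[(.458,-.121,-.398),(.567,-.115,3.059),(.56,.068,.301),(.457,.062,2.647),(.57,-.022,2.799)]
B=crop(295,220,120,100,[(box(-15,15,-9,9,38,39),p) for p in mods]+[(box(-28,28,-20,20,0,6),p) for p in mods])
H=max(len(A),len(B));pad=lambda q:cv2.copyMakeBorder(q,0,H-len(q),0,0,cv2.BORDER_CONSTANT)
o=np.hstack([pad(A),pad(B)]);o=cv2.resize(o,None,fx=.8,fy=.8,interpolation=cv2.INTER_AREA);print(o.shape);cv2.imwrite('pics/c1.png',o)
```

```text
(400, 800, 3)
```

View pics/c1.png

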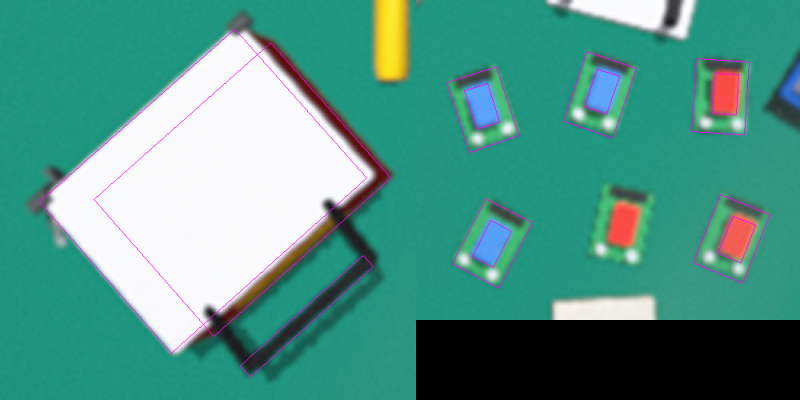

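```bash
python3 - <<'E'
s=open('h.py').read();i=s.index('def go(')
s=s[:i]+'''def go(*T):
    """T: TCP targets (x,y,z,yaw); each: yaw turn first, then offset in mm in the turned tool axes"""
    s=status.observe();p,w=s['tool_pos'],s['tool_rot'][2]
    print('t %.1f'%s['time'],'q6',s['qpos'][5].round(2),'F',s['contact_force'].round(1),'pose',p.round(4),w.round(3))
    for x,y,z,yaw in T:
        q1=np.arctan2(y,x)
        yaw=min(yaw+np.pi*np.arange(-2,3),key=lambda a:abs(q1+np.pi/2-a))
        d=(np.array([x,y,z])-p)*1000
        print('yaw %.3f offset'%(yaw-w),(R.from_euler('xyz',[np.pi,0,yaw]).as_matrix().T@d).round(1))
        p,w=np.array([x,y,z]),yaw
'''
open('h.py','w').write(s)
E
python3 -c "
from h import *
go((.45,-.2,.3,.72+1.571),(.381,.265,.3,.72+1.571))"
```

```text
t 0.6 q6 -0.15 F [-0.2 -0.1 -0.4] pose [ 0.2353 -0.4693  0.2517] 0.465
yaw 1.826 offset [ 60.8 339.  -48.3]
yaw 0.000 offset [395.  254.8   0. ]
```

Request:
send_rows:
  plan:
    - {"offset":[0,0,-4],"yaw":0.15}
    - {"offset":[0,0,-4],"yaw":0.15}
    - {"offset":[0,0,-4],"yaw":0.15}
    - {"offset":[0,0,-4],"yaw":0.15}
    - {"offset":[0,0,-4],"yaw":0.15}
    - {"offset":[0,0,-4],"yaw":0.15}
    - {"offset":[0,0,-4],"yaw":0.15}
    - {"offset":[0,0,-4],"yaw":0.15}
    - {"offset":[0,0,-4],"yaw":0.15}
    - {"offset":[0,0,-4],"yaw":0.15}
    - {"offset":[0,0,-4],"yaw":0.15}
    - {"offset":[0,0,-4],"yaw":0.15}
    - {"offset":[0,0,0],"yaw":0.026}
  hand: 0.75

```text
time: 1.85
tool_pos: [0.2354, -0.4695, 0.3002]
tool_rot: [-3.141, -0.001, -1.364]
contact_force: [-0.4, 0.2, 0.7]
opening: 0.0229
grip_force: 0.0
```

Request:
send_rows:
  plan:
    - {"offset":[7,40,0],"yaw":0}
    - {"offset":[7,40,0],"yaw":0}
    - {"offset":[7,40,0],"yaw":0}
    - {"offset":[7,40,0],"yaw":0}
    - {"offset":[7,40,0],"yaw":0}
    - {"offset":[7,40,0],"yaw":0}
    - {"offset":[7,40,0],"yaw":0}
    - {"offset":[7,40,0],"yaw":0}
    - {"offset":[30,20,0],"yaw":0}
    - {"offset":[40,25,0],"yaw":0}
    - {"offset":[40,25,0],"yaw":0}
    - {"offset":[40,25,0],"yaw":0}
    - {"offset":[40,25,0],"yaw":0}
    - {"offset":[40,25,0],"yaw":0}
    - {"offset":[40,25,0],"yaw":0}
    - {"offset":[40,25,0],"yaw":0}
    - {"offset":[40,25,0],"yaw":0}
    - {"offset":[40,25,0],"yaw":0}
    - {"offset":[0,0,0],"yaw":0}
    - {"offset":[0,0,0],"yaw":0}

```text
time: 3.85
tool_pos: [-0.1826, -0.846, 0.2522]
tool_rot: [3.093, -0.113, -1.357]
contact_force: [0.0, -0.7, 0.2]
opening: 0.0232
grip_force: 0.0
```

```bash
cat >> h.py <<'E'
def projw(c,P):
    q=(np.asarray(P)-c['origin'])@R.from_euler('xyz',c['attitude']).as_matrix()
    f=240/np.tan(np.radians(c['vfov'])/2)
    n=np.hypot(q[:,0],q[:,1]);th=np.arctan2(n,q[:,2])
    return np.c_[c['cx']+f*th*q[:,0]/n,c['cy']+f*th*q[:,1]/n]
def overlay(im,c,items):
    """items: (outline points (mm) in the thing's axes, pose); drawn on a wrist picture"""
    for B,p in items:
        r=R.from_euler('z',p[2]).as_matrix()
        B=np.asarray(B)/1000.;B=np.concatenate([np.linspace(B[i],B[(i+1)%len(B)],10) for i in range(len(B))])
        uv=projw(c,B@r.T+[p[0],p[1],0])
        cv2.polylines(im,[uv.round().astype(np.int32)],True,(255,0,255),1)
def rect(x0,x1,y0,y1,z): return [(x0,y0,z),(x1,y0,z),(x1,y1,z),(x0,y1,z)]
E
python3 - <<'E'
from h import *
c=camera_info('wrist');im=read_camera('wrist')[:,:,::-1].copy()
b=(.466,.34,.72)
overlay(im,c,[(rect(-70,70,-90,90,134),b),(rect(-120,-110,-55,55,152),b)])
cv2.imwrite('pics/w1.png',im);go((.381,.265,.25,.72+1.571));print(status.observe()['opening'])
E
```

```text
t 3.9 q6 1.06 F [ 0.  -0.3  0.2] pose [-0.1824 -0.8461  0.2532] -1.357
yaw 3.648 offset [ 463.7 1156.3    3.2]
0.023219598065219768
```

View pics/w1.png

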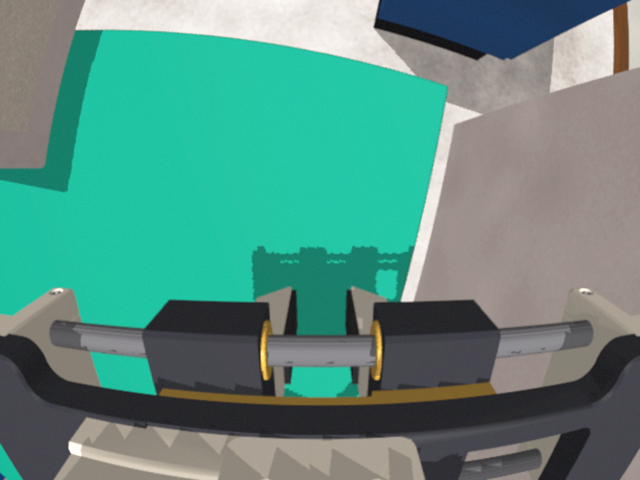

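The yaw sign was wrong: tool z points down, so a positive turn lowers the world yaw. I'll fix the helper and go back the way I came.

```bash
sed -i "s/print('yaw %.3f offset'%(yaw-w)/print('yaw %.3f offset'%(w-yaw)/" h.py
python3 - <<'E'
from h import *
p=status.observe()
Rm=R.from_euler('xyz',p['tool_rot']).as_matrix()
print((Rm.T@(np.array([.2354,-.4695,.3])-p['tool_pos'])*1000).round(1), p['qpos'].round(2))
E
```

```text
[-272.2 -483.7 -102.5] [-1.88  1.13  0.04  0.01  1.85  1.06]
```

Request:
send_rows:
  plan:
    - {"offset":[-23,-40,-4],"yaw":0}
    - {"offset":[-23,-40,-4],"yaw":0}
    - {"offset":[-23,-40,-4],"yaw":0}
    - {"offset":[-23,-40,-4],"yaw":0}
    - {"offset":[-23,-40,-4],"yaw":0}
    - {"offset":[-23,-40,-4],"yaw":0}
    - {"offset":[-23,-40,-4],"yaw":0}
    - {"offset":[-23,-40,-4],"yaw":0}
    - {"offset":[-23,-40,-4],"yaw":0}
    - {"offset":[-23,-40,-4],"yaw":0}
    - {"offset":[0,0,0],"yaw":0}

```text
time: 5.0
tool_pos: [0.1377, -0.5629, 0.2511]
tool_rot: [3.093, -0.115, -1.353]
contact_force: [0.2, 0.2, 0.0]
opening: 0.0232
grip_force: 0.0
```

```bash
python3 -c "
from h import *
print(status.observe()['tool_rot'])
go((.48,-.15,.3,.72+1.571),(.381,.265,.3,.72+1.571))"
```

```text
[ 3.09335157 -0.11491194 -1.35261926]
t 5.0 q6 1.5 F [0.2 0.2 0. ] pose [ 0.1377 -0.5629  0.2511] -1.353
yaw -3.644 offset [ 84.6 529.6 -48.9]
yaw 0.000 offset [377.2 199.3   0. ]
```

The arm kept the 7° tilt it picked up at the reach limit. The fingers tilt outward at azimuth -100°. Pushing against the inner reach limit at the same azimuth should tilt them back, so I'll do that in small steps.

Request:
send_rows:
  plan:
    - {"offset":[-23,15,-9],"yaw":0}
    - {"offset":[-23,15,-9],"yaw":0}
    - {"offset":[-23,15,-9],"yaw":0}
    - {"offset":[-23,15,-9],"yaw":0}
    - {"offset":[-23,15,-9],"yaw":0}
    - {"offset":[-23,15,-9],"yaw":0}
    - {"offset":[-23,15,-9],"yaw":0}
    - {"offset":[-23,15,-9],"yaw":0}
    - {"offset":[-23,15,-9],"yaw":0}
    - {"offset":[-10,15,-5],"yaw":0}
    - {"offset":[0,0,0],"yaw":0}

```text
time: 6.1
tool_pos: [-0.0581, -0.3759, 0.319]
tool_rot: [3.089, -0.118, -1.361]
contact_force: [0.3, -0.2, -0.1]
opening: 0.0235
grip_force: 0.0
```

```bash
python3 -c "
from h import *
s=status.observe();print(s['tool_pos'],s['tool_rot'],s['qpos'].round(2), s['qpos'][1:3].sum()+s['qpos'][4])"
```

```text
[-0.05806681 -0.37588054  0.31899857] [ 3.08931849 -0.1175288  -1.36051314] [-1.94 -0.06  1.82  0.02  1.25  0.99] 3.0147578339354215
```

Request:
send_rows:
  plan:
    - {"offset":[-9,-4,-1],"yaw":0}
    - {"offset":[-9,-4,-1],"yaw":0}
    - {"offset":[-9,-4,-1],"yaw":0}
    - {"offset":[-9,-4,-1],"yaw":0}
    - {"offset":[-9,-4,-1],"yaw":0}
    - {"offset":[-9,-4,-1],"yaw":0}
    - {"offset":[-9,-4,-1],"yaw":0}
    - {"offset":[-9,-4,-1],"yaw":0}

```text
time: 6.9
tool_pos: [-0.0398, -0.2977, 0.3154]
tool_rot: [3.092, -0.115, -1.359]
contact_force: [-0.9, 0.2, 0.3]
opening: 0.0228
grip_force: 0.0
```

```bash
python3 -c "
from h import *
s=status.observe();print(s['tool_pos'],s['tool_rot'],s['qpos'].round(2), s['qpos'][1:3].sum()+s['qpos'][4])"
```

```text
[-0.03983552 -0.29773793  0.31535551] [ 3.09199242 -0.11460737 -1.35875262] [-1.99 -0.23  1.97  0.03  1.28  0.94] 3.0198512440565253
```

Request:
send_rows:
  plan:
    - {"offset":[30,0,-38],"yaw":0}
    - {"offset":[30,0,-38],"yaw":0}
    - {"offset":[30,0,-38],"yaw":0}
    - {"offset":[30,0,-38],"yaw":0}
    - {"offset":[30,0,-38],"yaw":0}
    - {"offset":[30,0,-38],"yaw":0}
    - {"offset":[20,0,-38],"yaw":0}
    - {"offset":[0,-49,-3],"yaw":-0.1}
    - {"offset":[0,-49,-3],"yaw":-0.1}
    - {"offset":[0,-49,-3],"yaw":-0.1}
    - {"offset":[0,-49,-3],"yaw":-0.1}
    - {"offset":[0,-49,-3],"yaw":-0.1}
    - {"offset":[0,-49,-3],"yaw":-0.1}
    - {"offset":[0,-49,-3],"yaw":-0.1}
    - {"offset":[0,-49,-3],"yaw":-0.1}
    - {"offset":[0,-49,-3],"yaw":-0.1}
    - {"offset":[0,-49,-3],"yaw":-0.1}
    - {"offset":[0,0,0],"yaw":0}

```text
time: 8.7
tool_pos: [0.3815, -0.1667, 0.5877]
tool_rot: [3.02, -0.02, -0.349]
contact_force: [-0.0, -0.6, 0.3]
opening: 0.0232
grip_force: 0.0
```

```bash
python3 -c "
from h import *
s=status.observe();print(s['tool_pos'],s['tool_rot'],s['qpos'].round(2), s['qpos'][1:3].sum()+s['qpos'][4],R.from_euler('xyz',s['tool_rot']).as_matrix()[:,2])"
```

```text
[ 0.38151173 -0.16667056  0.58772335] [ 3.02009464 -0.01985921 -0.3487943 ] [-0.51  0.1   0.94 -0.13  2.06  1.34] 3.098346147638451 [-0.02289708 -0.12063806 -0.99243246]
```

Request:
send_rows:
  plan:
    - {"offset":[0,-49,-6],"yaw":-0.1}
    - {"offset":[0,-49,-6],"yaw":-0.1}
    - {"offset":[0,-49,-6],"yaw":-0.1}
    - {"offset":[0,-49,-6],"yaw":-0.1}
    - {"offset":[0,-49,-6],"yaw":-0.1}
    - {"offset":[0,-49,-6],"yaw":-0.1}
    - {"offset":[0,-49,-6],"yaw":-0.1}
    - {"offset":[0,-49,-6],"yaw":-0.1}
    - {"offset":[0,-49,-6],"yaw":-0.1}
    - {"offset":[0,-49,-6],"yaw":-0.1}
    - {"offset":[0,-49,-6],"yaw":-0.1}
    - {"offset":[0,-49,-6],"yaw":-0.1}
    - {"offset":[0,-49,-6],"yaw":-0.1}
    - {"offset":[0,-49,-6],"yaw":-0.1}
    - {"offset":[0,-49,-6],"yaw":-0.1}
    - {"offset":[0,-49,-6],"yaw":-0.1}
    - {"offset":[0,0,0],"yaw":0}

```text
time: 10.4
tool_pos: [0.1116, 0.4881, 0.61]
tool_rot: [3.126, 0.124, 1.246]
contact_force: [0.7, 0.1, -0.1]
opening: 0.023
grip_force: 0.0
```

```bash
python3 -c "
from h import *
s=status.observe();print(s['tool_pos'],s['tool_rot'],s['qpos'].round(2), s['qpos'][1:3].sum()+s['qpos'][4],R.from_euler('xyz',s['tool_rot']).as_matrix()[:,2])"
```

```text
[0.11158241 0.48813008 0.61002639] [3.12600851 0.12360559 1.24606913] [ 1.21  0.45  0.38 -0.03  2.44  1.51] 3.264212401095566 [-0.02456219 -0.12180535 -0.99225005]
```

Request:
send_rows:
  plan:
    - {"offset":[20,-3,-3],"yaw":0}
    - {"offset":[20,-3,-3],"yaw":0}
    - {"offset":[20,-3,-3],"yaw":0}
    - {"offset":[20,-3,-3],"yaw":0}
    - {"offset":[20,-3,-3],"yaw":0}
    - {"offset":[20,-3,-3],"yaw":0}

```text
time: 11.0
tool_pos: [0.1298, 0.5715, 0.575]
tool_rot: [3.128, 0.092, 1.237]
contact_force: [-0.1, -1.0, -0.0]
opening: 0.0228
grip_force: 0.0
```

```bash
cat > st.py <<'E'
from h import *
s=status.observe();print(s['tool_pos'].round(4),s['tool_rot'].round(4),s['qpos'].round(2), s['qpos'][1:3].sum()+s['qpos'][4],R.from_euler('xyz',s['tool_rot']).as_matrix()[:,2].round(4))
E
python3 st.py
```

```text
[0.1298 0.5715 0.575 ] [3.1275 0.0919 1.2369] [ 1.22  0.69  0.04 -0.03  2.51  1.54] 3.233112721865437 [-0.0168 -0.0913 -0.9957]
```

Request:
send_rows:
  plan:
    - {"offset":[20,-1,-3],"yaw":0}
    - {"offset":[20,-1,-3],"yaw":0}

```text
time: 11.2
tool_pos: [0.1366, 0.5921, 0.5571]
tool_rot: [3.129, 0.08, 1.238]
contact_force: [-0.4, -0.5, 0.2]
opening: 0.0227
grip_force: 0.0
```

```bash
python3 st.py
```

```text
[0.1366 0.5921 0.5571] [3.1291 0.0796 1.2379] [ 1.22  0.72  0.04 -0.02  2.47  1.54] 3.2209209471857307 [-0.0142 -0.0793 -0.9968]
```

Request:
send_rows:
  plan:
    - {"offset":[40,-1,-8],"yaw":0}
    - {"offset":[40,-1,-8],"yaw":0}
    - {"offset":[40,-1,-8],"yaw":0}

```text
time: 11.5
tool_pos: [0.158, 0.6441, 0.5127]
tool_rot: [3.134, 0.028, 1.238]
contact_force: [0.5, -0.5, -0.2]
opening: 0.0229
grip_force: 0.0
```

```bash
python3 st.py
```

```text
[0.158  0.6441 0.5127] [3.134  0.0282 1.2384] [ 1.22  0.78  0.04 -0.01  2.35  1.54] 3.1696082062727533 [-0.002  -0.0291 -0.9996]
```

Request:
send_rows:
  plan:
    - {"offset":[40,0,-8],"yaw":0}

```text
time: 11.6
tool_pos: [0.1654, 0.6593, 0.4997]
tool_rot: [3.136, 0.009, 1.239]
contact_force: [0.5, 0.0, 0.3]
opening: 0.0231
grip_force: 0.0
```

```bash
python3 st.py
```

```text
[0.1654 0.6593 0.4997] [3.1357 0.0093 1.2387] [ 1.22  0.8   0.04 -0.01  2.31  1.54] 3.1507614471876337 [ 0.0025 -0.0107 -0.9999]
```

```bash
python3 -c "
from h import *
go((.33,.45,.4,.72+1.571),(.381,.265,.27,.72+1.571))"
```

```text
t 11.6 q6 1.54 F [0.5 0.  0.3] pose [0.1654 0.6593 0.4997] 1.239
yaw -1.052 offset [-265.9  -14.3   99.7]
yaw 0.000 offset [-172.7  -83.7  130. ]
```

Request:
send_rows:
  plan:
    - {"offset":[-35,0,20],"yaw":0}
    - {"offset":[-35,0,20],"yaw":0}
    - {"offset":[-20,0,20],"yaw":-0.15}
    - {"offset":[-20,0,20],"yaw":-0.15}
    - {"offset":[0,0,0],"yaw":-0.15}
    - {"offset":[0,0,0],"yaw":-0.15}
    - {"offset":[0,0,0],"yaw":-0.15}
    - {"offset":[0,0,0],"yaw":-0.15}
    - {"offset":[0,0,0],"yaw":-0.15}
    - {"offset":[0,0,0],"yaw":0}

```text
time: 12.6
tool_pos: [0.1447, 0.5883, 0.4445]
tool_rot: [-3.136, 0.01, 2.29]
contact_force: [-0.2, -0.1, 0.9]
opening: 0.0229
grip_force: 0.0
```

```bash
python3 st.py;python3 -c "
from h import *
go((.381,.265,.30,.72+1.571))"
```

```text
[0.1447 0.5883 0.4445] [-3.1362  0.0102  2.29  ] [ 1.21  0.46  0.82 -0.01  1.86  0.49] 3.1511148029124962 [ 0.0027 -0.0112 -0.9999]
t 12.6 q6 0.49 F [-0.2 -0.1  0.9] pose [0.1447 0.5883 0.4445] 2.29
yaw -0.001 offset [-398.8  -35.6  144.5]
```

Request:
send_rows:
  plan:
    - {"offset":[-40,-4,14],"yaw":0}
    - {"offset":[-40,-4,14],"yaw":0}
    - {"offset":[-40,-4,14],"yaw":0}
    - {"offset":[-40,-4,14],"yaw":0}
    - {"offset":[-40,-4,14],"yaw":0}
    - {"offset":[-40,-4,14],"yaw":0}
    - {"offset":[-40,-4,14],"yaw":0}
    - {"offset":[-40,-4,14],"yaw":0}
    - {"offset":[-40,-4,14],"yaw":0}
    - {"offset":[-39,0,14],"yaw":0}
    - {"offset":[0,0,0],"yaw":0}
    - {"offset":[0,0,0],"yaw":0}

```text
time: 13.8
tool_pos: [0.3807, 0.2616, 0.3089]
tool_rot: [-3.135, 0.011, 2.283]
contact_force: [0.5, 1.4, -0.0]
opening: 0.0228
grip_force: 0.0
```

Run:
```python
from h import *
c=camera_info('wrist');im=read_camera('wrist')[:,:,::-1].copy()
cv2.imwrite('pics/w2raw.png',im)
b=(.466,.34,.72)
overlay(im,c,[(rect(-70,70,-90,90,134),b),(rect(-120,-110,-55,55,152),b)])
cv2.imwrite('pics/w2.png',im);go((.381,.265,.158,.72+1.571));print(c['origin'],status.observe()['opening'])
```

```text
t 13.8 q6 -0.27 F [-0.5  0.5 -0.5] pose [0.3803 0.2623 0.3092] 2.286
yaw -0.005 offset [  1.6   2.3 151.2]
[0.33084729 0.32207931 0.44188423] 0.022838715390037793
```

View pics/w2.png

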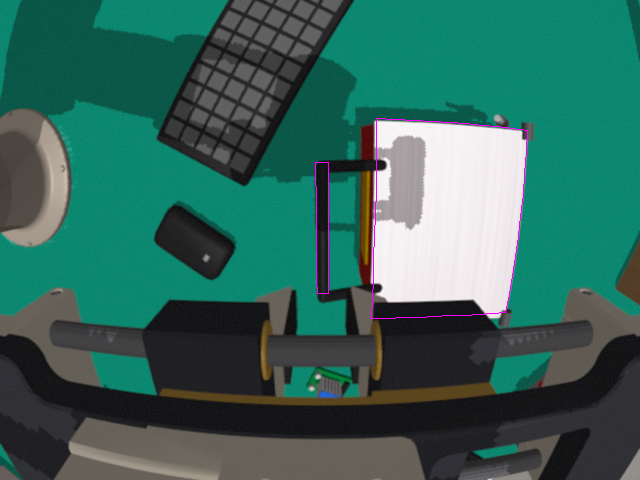

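Request:
send_rows:
  plan:
    - {"offset":[1,1,30],"yaw":0}
    - {"offset":[1,1,30],"yaw":0}
    - {"offset":[0,0,30],"yaw":0}
    - {"offset":[0,0,30],"yaw":0}
    - {"offset":[0,0,15],"yaw":0}
    - {"offset":[0,0,10],"yaw":0}
    - {"offset":[0,0,6],"yaw":0}
    - {"offset":[0,0,0],"yaw":0}

```text
time: 14.65
tool_pos: [0.3805, 0.2633, 0.1577]
tool_rot: [-3.135, 0.011, 2.289]
contact_force: [0.4, 0.2, 0.3]
opening: 0.0228
grip_force: 0.0
```

Request:
send_rows:
  plan:
    - {"offset":[0,0,0],"yaw":0}
    - {"offset":[0,0,0],"yaw":0}
    - {"offset":[0,0,0],"yaw":0}
    - {"offset":[0,0,0],"yaw":0}
    - {"offset":[0,0,0],"yaw":0}
    - {"offset":[0,0,0],"yaw":0}
  hand: 1
  squeeze: 25

```text
time: 15.25
tool_pos: [0.3803, 0.2624, 0.1583]
tool_rot: [-3.134, 0.011, 2.289]
contact_force: [-4.6, -3.0, 6.0]
opening: 0.0092
grip_force: 25.0
```

Run:
```python
from h import *
s=status.observe();p=s['tool_pos'];hx,hy=.466+.07*np.cos(.72),.34+.07*np.sin(.72)
u=np.array([np.cos(.72),np.sin(.72)])
print('pose',p.round(4),'bar from hinge',((p[:2]-[hx,hy])@u).round(4),(p[2]-.006-.13).round(4),s['opening'])
# arc rows along tool y (=+bin x) and z
a0=np.arctan2(.022,.185);th=np.linspace(0,1.76,41)
X=-186.3*np.cos(a0+th);Z=186.3*np.sin(a0+th)
print(np.c_[np.diff(X)[::1],-np.diff(Z)].round(1).tolist())
```

```text
pose [0.3803 0.2624 0.1583] bar from hinge -0.1857 0.0223 0.009186642947125463
[[1.1, -8.1], [1.5, -8.1], [1.9, -8.0], [2.2, -7.9], [2.6, -7.8], [2.9, -7.7], [3.2, -7.5], [3.6, -7.4], [3.9, -7.2], [4.2, -7.0], [4.5, -6.9], [4.8, -6.7], [5.1, -6.4], [5.4, -6.2], [5.6, -6.0], [5.9, -5.7], [6.1, -5.4], [6.4, -5.2], [6.6, -4.9], [6.8, -4.6], [7.0, -4.3], [7.2, -4.0], [7.3, -3.7], [7.5, -3.3], [7.6, -3.0], [7.8, -2.7], [7.9, -2.3], [8.0, -2.0], [8.0, -1.6], [8.1, -1.3], [8.1, -0.9], [8.2, -0.5], [8.2, -0.2], [8.2, 0.2], [8.2, 0.5], [8.1, 0.9], [8.1, 1.3], [8.0, 1.6], [8.0, 2.0], [7.9, 2.3]]
```

Request:
send_rows:
  plan:
    - {"offset":[0,1.1,-8.1],"yaw":0}
    - {"offset":[0,1.5,-8.1],"yaw":0}
    - {"offset":[0,1.9,-8.0],"yaw":0}
    - {"offset":[0,2.2,-7.9],"yaw":0}
    - {"offset":[0,2.6,-7.8],"yaw":0}
    - {"offset":[0,2.9,-7.7],"yaw":0}
    - {"offset":[0,3.2,-7.5],"yaw":0}
    - {"offset":[0,3.6,-7.4],"yaw":0}
    - {"offset":[0,3.9,-7.2],"yaw":0}
    - {"offset":[0,4.2,-7.0],"yaw":0}
    - {"offset":[0,4.5,-6.9],"yaw":0}
    - {"offset":[0,4.8,-6.7],"yaw":0}
    - {"offset":[0,5.1,-6.4],"yaw":0}
    - {"offset":[0,5.4,-6.2],"yaw":0}
    - {"offset":[0,5.6,-6.0],"yaw":0}
    - {"offset":[0,5.9,-5.7],"yaw":0}

```text
time: 16.85
tool_pos: [0.4225, 0.2999, 0.274]
tool_rot: [-3.128, 0.013, 2.288]
contact_force: [-11.6, -15.3, 14.8]
opening: 0.0087
grip_force: 25.0
```

```bash
cat >> h.py <<'E'
U=np.array([np.cos(.72),np.sin(.72)]);HG=np.array([.466,.34])+.07*U
def bar():
    s=status.observe();p=s['tool_pos'];x=(p[:2]-HG)@U;z=p[2]-.006-.13
    print('bar x %.1f z %.1f r %.1f flap %.3f'%(x*1e3,z*1e3,np.hypot(x,z)*1e3,np.arctan2(z,-x)-.118),'lat %.1f'%(1e3*(p[:2]-HG)@[-U[1],U[0]]),s['contact_force'].round(1),s['opening'].round(4))
E
python3 -c "
from h import *
bar()"
```

```text
Traceback (most recent call last):
  File "h.py", line 75, in bar
    print('bar x %.1f z %.1f r %.1f flap %.3f'%(x*1e3,z*1e3,np.hypot(x,z)*1e3,np.arctan2(z,-x)-.118),'lat %.1f'%(1e3*(p[:2]-HG)@[-U[1],U[0]]),s['contact_force'].round(1),s['opening'].round(4))
                                                                                                                                                                          ^^^^^^^^^^^^^^^^^^
AttributeError: 'float' object has no attribute 'round'
```

```bash
sed -i "s/,s\['opening'\].round(4))$/,round(s['opening'],4))/" h.py; python3 -c "
from h import *
bar()"
```

```text
bar x -129.1 z 138.0 r 189.0 flap 0.700 lat -1.5 [-11.6 -15.3  14.8] 0.0087
```

Request:
send_rows:
  plan:
    - {"offset":[0,4.1,-7.4],"yaw":0}
    - {"offset":[0,6.4,-5.2],"yaw":0}
    - {"offset":[0,6.6,-4.9],"yaw":0}
    - {"offset":[0,6.8,-4.6],"yaw":0}
    - {"offset":[0,7.0,-4.3],"yaw":0}
    - {"offset":[0,7.2,-4.0],"yaw":0}
    - {"offset":[0,7.3,-3.7],"yaw":0}
    - {"offset":[0,7.5,-3.3],"yaw":0}
    - {"offset":[0,7.6,-3.0],"yaw":0}
    - {"offset":[0,7.8,-2.7],"yaw":0}
    - {"offset":[0,7.9,-2.3],"yaw":0}
    - {"offset":[0,8.0,-2.0],"yaw":0}

```text
time: 18.05
tool_pos: [0.4888, 0.3581, 0.3206]
tool_rot: [-3.137, 0.013, 2.288]
contact_force: [1.2, -5.1, 1.5]
opening: 0.0087
grip_force: 25.0
```

```bash
python3 -c "
from h import *
bar()"
```

```text
bar x -40.9 z 184.6 r 189.1 flap 1.235 lat -1.4 [ 1.2 -5.1  1.5] 0.0087
```

Request:
send_rows:
  plan:
    - {"offset":[0,8.0,-1.6],"yaw":0}
    - {"offset":[0,8.1,-1.3],"yaw":0}
    - {"offset":[0,8.1,-0.9],"yaw":0}
    - {"offset":[0,8.2,-0.5],"yaw":0}
    - {"offset":[0,8.2,-0.2],"yaw":0}
    - {"offset":[0,8.2,0.2],"yaw":0}
    - {"offset":[0,8.2,0.5],"yaw":0}
    - {"offset":[0,8.1,0.9],"yaw":0}
    - {"offset":[0,8.1,1.3],"yaw":0}
    - {"offset":[0,8.0,1.6],"yaw":0}
    - {"offset":[0,7,1.9],"yaw":0}
    - {"offset":[0,0,0],"yaw":0}

```text
time: 19.25
tool_pos: [0.5557, 0.417, 0.3164]
tool_rot: [-3.137, 0.012, 2.288]
contact_force: [5.6, -3.1, 0.9]
opening: 0.009
grip_force: 25.0
```

```bash
python3 -c "
from h import *
bar()"
```

```text
bar x 48.2 z 180.4 r 186.7 flap 1.714 lat -1.2 [ 5.6 -3.1  0.9] 0.009
```

Request:
send_rows:
  plan:
    - {"offset":[0,0,0],"yaw":0}
    - {"offset":[0,0,0],"yaw":0}
    - {"offset":[0,0,0],"yaw":0}
    - {"offset":[0,0,0],"yaw":0}
    - {"offset":[0,0,-20],"yaw":0}
    - {"offset":[0,0,-30],"yaw":0}
    - {"offset":[0,0,-30],"yaw":0}
  hand: 0.75

```text
time: 19.95
tool_pos: [0.5533, 0.4177, 0.3971]
tool_rot: [-3.133, 0.011, 2.289]
contact_force: [0.8, 0.3, 0.1]
opening: 0.0227
grip_force: 0.0
```

```bash
cat >> h.py <<'E'
def caps(col):
    """poses of modules of a colour from the top picture"""
    read_camera('top');c=camera_info('top');out=[]
    for d in models.regions_of('top',col+'0'):
        if d['conf']<.3: continue
        ys,xs=np.nonzero(d['mask']);p=plane(c,(xs.mean(),ys.mean()),.015)
        x,i=fit('module',{'top':d['mask']},(*p,np.arange(0,3.1,.52)))
        if i>.7: out.append(x)
        print(col,round(d['conf'],2),x.round(3),'IoU',round(i,2))
    return out
E
python3 -c "
from h import *
caps('reject');caps('passed')
go((.567,-.115,.15,3.059))"
```

```text
reject 0.94 [ 0.469 -0.037 -0.229] IoU 0.89
reject 0.73 [ 0.459 -0.121 -0.399] IoU 0.93
reject 0.7 [0.558 0.431 0.325] IoU 0.2
reject 0.65 [ 0.567 -0.116 -0.073] IoU 0.95
passed 0.78 [ 0.57  -0.023 -0.343] IoU 0.83
passed 0.73 [ 0.456  0.062 -0.505] IoU 0.95
passed 0.6 [0.561 0.068 0.304] IoU 0.94
t 20.1 q6 -0.18 F [-0.7 -0.  -0.6] pose [0.5538 0.4178 0.3966] 2.289
yaw 2.372 offset [ 57.1 529.9 246.6]
```

Run:
```python
s=open('h.py').read()
s=s.replace("yaw=min(yaw+np.pi*np.arange(-2,3),key=lambda a:abs(q1+np.pi/2-a))","yaw=min([a for a in yaw+np.pi*np.arange(-3,4) if abs(q1-.1+np.pi/2-a)<2.7],key=lambda a:abs(a-W))")
s=s.replace("p,w=s['tool_pos'],s['tool_rot'][2]","p,w=s['tool_pos'],s['tool_rot'][2]\n    W=s['qpos'][0]+np.pi/2-s['qpos'][5];w=W")
s=s.replace("p,w=np.array([x,y,z]),yaw","p,w=np.array([x,y,z]),yaw;W=yaw")
open('h.py','w').write(s)
from h import *
go((.469,-.037,.12,-.229),(.469,-.037,.039,-.229))
```

```text
t 20.1 q6 -0.18 F [-0.7 -0.  -0.6] pose [0.5538 0.4178 0.3966] 2.293
yaw -0.620 offset [ -20.7 -462.2  276.6]
yaw 0.000 offset [-0. -0. 81.]
```

Request:
send_rows:
  plan:
    - {"offset":[0,0,0],"yaw":-0.15}
    - {"offset":[0,0,0],"yaw":-0.15}
    - {"offset":[0,0,0],"yaw":-0.15}
    - {"offset":[0,0,0],"yaw":-0.15}
    - {"offset":[-2,-46,0],"yaw":-0.02}
    - {"offset":[-2,-46,0],"yaw":0}
    - {"offset":[-2,-46,0],"yaw":0}
    - {"offset":[-2,-40,30],"yaw":0}
    - {"offset":[-2,-40,30],"yaw":0}
    - {"offset":[-2,-40,30],"yaw":0}
    - {"offset":[-2,-40,30],"yaw":0}
    - {"offset":[-2,-40,30],"yaw":0}
    - {"offset":[-2,-40,30],"yaw":0}
    - {"offset":[-2,-40,30],"yaw":0}
    - {"offset":[-1,-40,30],"yaw":0}
    - {"offset":[0,-2,16],"yaw":0}
    - {"offset":[0,0,0],"yaw":0}
  hand: 0.4

```text
time: 21.85
tool_pos: [0.4649, -0.0381, 0.1431]
tool_rot: [-3.13, -0.003, 2.906]
contact_force: [-0.3, 0.6, 1.4]
opening: 0.055
grip_force: 0.0
```

Run:
```python
from h import *
go((.469,-.037,.039,-.229));print(status.observe()['tool_rot'])
c=camera_info('wrist');im=read_camera('wrist')[:,:,::-1].copy()
r=[(.469,-.037,-.229),(.459,-.121,-.399),(.567,-.116,-.073)]
overlay(im,c,[(rect(-28,28,-20,20,6),p) for p in r]+[(rect(-15,15,-9,9,39),p) for p in r])
cv2.imwrite('pics/w3.png',im)
```

```text
t 21.9 q6 -1.57 F [-0.3  0.6  1.4] pose [ 0.4649 -0.0381  0.1431] 2.897
yaw -0.015 offset [ -3.7   2.  104.1]
[-3.12952410e+00 -2.54537877e-03  2.90589928e+00]
```

View pics/w3.png

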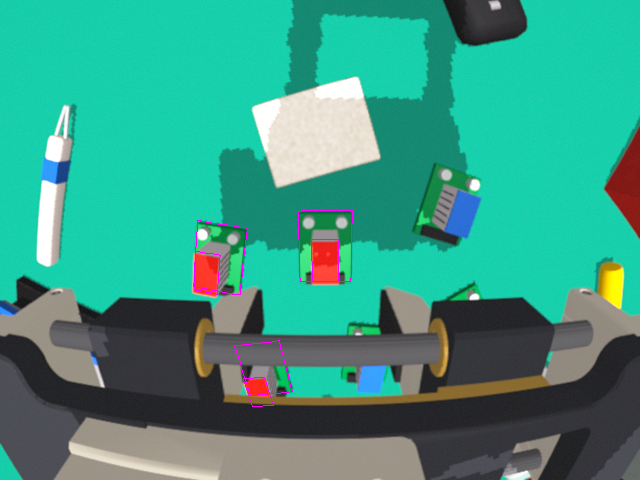

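Request:
send_rows:
  plan:
    - {"offset":[-2,1,30],"yaw":-0.015}
    - {"offset":[-2,1,30],"yaw":0}
    - {"offset":[0,0,25],"yaw":0}
    - {"offset":[0,0,15],"yaw":0}
    - {"offset":[0,0,4],"yaw":0}
    - {"offset":[0,0,0],"yaw":0}

```text
time: 22.5
tool_pos: [0.4727, -0.0373, 0.0424]
tool_rot: [-3.129, 0.005, 2.925]
contact_force: [0.0, 0.0, -0.2]
opening: 0.0551
grip_force: 0.0
```

Request:
send_rows:
  plan:
    - {"offset":[0,0,0],"yaw":0}
    - {"offset":[0,0,0],"yaw":0}
    - {"offset":[0,0,0],"yaw":0}
    - {"offset":[0,0,0],"yaw":0}
    - {"offset":[0,0,0],"yaw":0}
    - {"offset":[0,0,-20],"yaw":0}
    - {"offset":[0,0,-40],"yaw":0}
    - {"offset":[0,0,-40],"yaw":-0.15}
    - {"offset":[0,0,-40],"yaw":-0.15}
    - {"offset":[0,0,-40],"yaw":-0.15}
    - {"offset":[0,0,-10],"yaw":-0.15}
    - {"offset":[0,0,0],"yaw":-0.15}
    - {"offset":[0,0,0],"yaw":-0.15}
    - {"offset":[0,0,0],"yaw":-0.05}
  hand: 1
  squeeze: 20

```text
time: 23.9
tool_pos: [0.4718, -0.0355, 0.2321]
tool_rot: [-3.131, -0.007, -2.405]
contact_force: [-0.9, 0.1, -1.0]
opening: 0.0176
grip_force: 20.0
```

```bash
cat >> h.py <<'E'
def binp(bx,by,z): return (*(np.array([.466,.34])+bx/1e3*U+by/1e3*np.array([-U[1],U[0]])),z,.72)
E
python3 - <<'E'
from h import *
print(status.observe()['opening'])
go(binp(-8,-38,.23),binp(-8,-38,.14))
E
```

```text
0.017584296110232992
t 23.9 q6 -2.53 F [-0.9  0.1 -1. ] pose [ 0.4718 -0.0355  0.2321] 3.873
yaw 0.012 offset [-235.2  248.1    2.1]
yaw 0.000 offset [-0. -0. 90.]
```

Request:
send_rows:
  plan:
    - {"offset":[-26,27.5,0],"yaw":0.012}
    - {"offset":[-26,27.5,0],"yaw":0}
    - {"offset":[-26,27.5,0],"yaw":0}
    - {"offset":[-26,27.5,0],"yaw":0}
    - {"offset":[-26,27.5,0],"yaw":0}
    - {"offset":[-26,27.5,0],"yaw":0}
    - {"offset":[-26,27.5,0],"yaw":0}
    - {"offset":[-26,27.5,0],"yaw":0}
    - {"offset":[-26,27.5,0],"yaw":0}
    - {"offset":[0,0,0],"yaw":0}
    - {"offset":[0,0,30],"yaw":0}
    - {"offset":[0,0,30],"yaw":0}
    - {"offset":[0,0,28],"yaw":0}
    - {"offset":[0,0,0],"yaw":0}

```text
time: 25.3
tool_pos: [0.4822, 0.3018, 0.1359]
tool_rot: [-3.133, -0.015, -2.422]
contact_force: [-0.4, -0.3, -0.6]
opening: 0.0177
grip_force: 20.0
```

Request:
send_rows:
  plan:
    - {"offset":[0,0,0],"yaw":0}
    - {"offset":[0,0,0],"yaw":0}
    - {"offset":[0,0,0],"yaw":0}
    - {"offset":[0,0,0],"yaw":0}
    - {"offset":[0,0,-30],"yaw":0}
    - {"offset":[0,0,-30],"yaw":0}
    - {"offset":[0,0,-30],"yaw":0.15}
    - {"offset":[0,0,0],"yaw":0.15}
    - {"offset":[0,0,0],"yaw":0.15}
    - {"offset":[0,0,0],"yaw":0.15}
    - {"offset":[0,0,0],"yaw":0.15}
    - {"offset":[0,0,0],"yaw":0.15}
  hand: 0.4

```text
time: 26.5
tool_pos: [0.4843, 0.3049, 0.2303]
tool_rot: [-3.13, 0.005, 2.956]
contact_force: [-0.1, -1.1, 0.0]
opening: 0.0552
grip_force: 0.0
```

Run:
```python
from h import *
cv2.imwrite('pics/s2.png',read_camera('side')[:,:,::-1])
r=caps('reject')
go((.459,-.121,.14,-.399),(.459,-.121,.041,-.399))
```

```text
reject 0.95 [ 0.459 -0.121  2.743] IoU 0.93
reject 0.82 [ 0.566 -0.115  3.062] IoU 0.93
t 26.6 q6 -0.96 F [-0.5  0.1  0.1] pose [0.4844 0.3049 0.2302] 2.961
yaw 0.219 offset [-142.1 -402.3   90.2]
yaw 0.000 offset [ 0. -0. 99.]
```

View pics/s2.png

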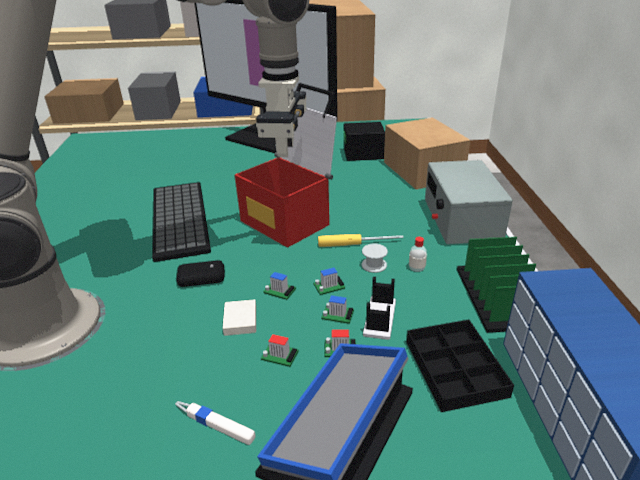

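The flap stays open at about (320,145). The first reject is in the bin, and nothing else has moved.

Request:
send_rows:
  plan:
    - {"offset":[-15.8,-44.7,0],"yaw":0}
    - {"offset":[0,0,0],"yaw":0.11}
    - {"offset":[0,0,0],"yaw":0.109}

```text
time: 26.95
tool_pos: [0.4922, 0.257, 0.2306]
tool_rot: [-3.131, 0.007, 2.741]
contact_force: [0.6, 0.5, 0.8]
opening: 0.055
grip_force: 0.0
```

Run:
```python
from h import *
go((.459,-.121,.14,-.399),(.459,-.121,.041,-.399))
```

```text
t 26.9 q6 -0.82 F [0.6 0.5 0.8] pose [0.4922 0.257  0.2306] 2.737
yaw -0.006 offset [-116.3 -361.2   90.6]
yaw 0.000 offset [ 0. -0. 99.]
```

Request:
send_rows:
  plan:
    - {"offset":[-12.9,-40.1,0],"yaw":0}
    - {"offset":[-12.9,-40.1,0],"yaw":0}
    - {"offset":[-12.9,-40.1,15],"yaw":0}
    - {"offset":[-12.9,-40.1,15],"yaw":0}
    - {"offset":[-12.9,-40.1,15],"yaw":0}
    - {"offset":[-12.9,-40.1,15],"yaw":0}
    - {"offset":[-12.9,-40.1,15],"yaw":0}
    - {"offset":[-12.9,-40.1,15],"yaw":0}
    - {"offset":[-12.9,-40.1,0],"yaw":0}
    - {"offset":[0,0,0],"yaw":0}
    - {"offset":[0,0,0],"yaw":0}

```text
time: 28.05
tool_pos: [0.4588, -0.1213, 0.1453]
tool_rot: [-3.131, 0.007, 2.743]
contact_force: [0.2, 0.3, 0.4]
opening: 0.0551
grip_force: 0.0
```

Run:
```python
from h import *
go((.459,-.121,.041,-.399))
```

```text
t 28.1 q6 -1.58 F [0.2 0.3 0.4] pose [ 0.4588 -0.1213  0.1453] 2.735
yaw -0.007 offset [-1.000e-01  4.000e-01  1.043e+02]
```

Request:
send_rows:
  plan:
    - {"offset":[0,0,35],"yaw":0}
    - {"offset":[0,0,35],"yaw":0}
    - {"offset":[0,0,25],"yaw":0}
    - {"offset":[0,0,9],"yaw":0}
    - {"offset":[0,0,0],"yaw":0}
    - {"offset":[0,0,0],"yaw":0}

```text
time: 28.65
tool_pos: [0.4598, -0.1217, 0.0421]
tool_rot: [-3.13, 0.008, 2.744]
contact_force: [0.8, -0.3, 0.8]
opening: 0.0551
grip_force: 0.0
```

Request:
send_rows:
  plan:
    - {"offset":[0,0,0],"yaw":0}
    - {"offset":[0,0,0],"yaw":0}
    - {"offset":[0,0,0],"yaw":0}
    - {"offset":[0,0,0],"yaw":0}
    - {"offset":[0,0,0],"yaw":0}
    - {"offset":[0,0,-20],"yaw":0}
    - {"offset":[0,0,-40],"yaw":0}
    - {"offset":[0,0,-40],"yaw":-0.15}
    - {"offset":[0,0,-40],"yaw":-0.15}
    - {"offset":[0,0,-40],"yaw":-0.15}
    - {"offset":[0,0,-10],"yaw":-0.15}
    - {"offset":[0,0,0],"yaw":-0.15}
    - {"offset":[0,0,0],"yaw":-0.15}
    - {"offset":[0,0,0],"yaw":-0.15}
    - {"offset":[0,0,0],"yaw":-0.08}
    - {"offset":[0,0,0],"yaw":0}
  hand: 1
  squeeze: 20

```text
time: 30.25
tool_pos: [0.4584, -0.1196, 0.231]
tool_rot: [-3.131, -0.007, -2.41]
contact_force: [-0.3, 0.1, 0.2]
opening: 0.0177
grip_force: 20.0
```

Run:
```python
from h import *
go(binp(-8,35,.23))
```

```text
t 30.2 q6 -2.71 F [-0.3  0.1  0.2] pose [ 0.4584 -0.1196  0.231 ] 3.869
yaw 0.007 offset [-300.7  375.5    1. ]
```

Request:
send_rows:
  plan:
    - {"offset":[-27.3,34.1,0],"yaw":0}
    - {"offset":[-27.3,34.1,0],"yaw":0}
    - {"offset":[-27.3,34.1,0],"yaw":0}
    - {"offset":[-27.3,34.1,0],"yaw":0}
    - {"offset":[-27.3,34.1,0],"yaw":0}
    - {"offset":[-27.3,34.1,0],"yaw":0}
    - {"offset":[-27.3,34.1,0],"yaw":0}
    - {"offset":[-27.3,34.1,0],"yaw":0}
    - {"offset":[-27.3,34.1,0],"yaw":0}
    - {"offset":[-27.3,34.1,0],"yaw":0}
    - {"offset":[-27.3,34.1,0],"yaw":0}
    - {"offset":[0,0,0],"yaw":0}
    - {"offset":[0,0,30],"yaw":0}
    - {"offset":[0,0,30],"yaw":0}
    - {"offset":[0,0,28],"yaw":0}
    - {"offset":[0,0,0],"yaw":0}

```text
time: 31.85
tool_pos: [0.43, 0.3571, 0.1332]
tool_rot: [-3.132, -0.015, -2.413]
contact_force: [0.1, -0.1, -0.8]
opening: 0.018
grip_force: 20.0
```

Request:
send_rows:
  plan:
    - {"offset":[0,0,0],"yaw":0}
    - {"offset":[0,0,0],"yaw":0}
    - {"offset":[0,0,0],"yaw":0}
    - {"offset":[0,0,0],"yaw":0}
    - {"offset":[0,0,-30],"yaw":0}
    - {"offset":[0,0,-30],"yaw":0}
    - {"offset":[0,0,-30],"yaw":0.15}
    - {"offset":[0,0,0],"yaw":0.15}
    - {"offset":[0,0,0],"yaw":0.15}
    - {"offset":[0,0,0],"yaw":0.15}
    - {"offset":[0,0,0],"yaw":0.15}
    - {"offset":[0,0,0],"yaw":0.06}
    - {"offset":[0,0,0],"yaw":0}
  hand: 0.4

```text
time: 33.15
tool_pos: [0.4318, 0.3602, 0.2274]
tool_rot: [-3.129, 0.004, 3.062]
contact_force: [0.0, -0.2, -0.2]
opening: 0.0552
grip_force: 0.0
```

Run:
```python
from h import *
r=caps('reject')
go((.566,-.115,.14,3.062))
```

```text
reject 0.86 [ 0.567 -0.115  3.031] IoU 0.89
reject 0.72 [0.481 0.304 3.992] IoU 0.9
t 33.2 q6 -0.92 F [-0.1  0.4 -0. ] pose [0.4318 0.3602 0.2272] 3.061
yaw -0.001 offset [-171.5 -463.    87.2]
```

Request:
send_rows:
  plan:
    - {"offset":[-17.2,-46.3,0],"yaw":0}
    - {"offset":[-17.2,-46.3,0],"yaw":0}
    - {"offset":[-17.2,-46.3,10],"yaw":0}
    - {"offset":[-17.2,-46.3,10],"yaw":0}
    - {"offset":[-17.2,-46.3,10],"yaw":0}
    - {"offset":[-17.2,-46.3,10],"yaw":0}
    - {"offset":[-17.2,-46.3,10],"yaw":0}
    - {"offset":[-17.2,-46.3,10],"yaw":0}
    - {"offset":[-17.2,-46.3,10],"yaw":0}
    - {"offset":[-17.2,-46.3,10],"yaw":0}
    - {"offset":[0,0,0],"yaw":0}
    - {"offset":[0,0,0],"yaw":0}
    - {"offset":[0,0,0],"yaw":0}
  hand: 0.71

```text
time: 34.55
tool_pos: [0.5658, -0.1121, 0.1541]
tool_rot: [-3.129, 0.003, 3.064]
contact_force: [-0.2, 0.9, -0.4]
opening: 0.0266
grip_force: 0.0
```

Run:
```python
from h import *
go((.566,-.115,.041,3.05))
c=camera_info('wrist');im=read_camera('wrist')[:,:,::-1].copy()
p=(.566,-.115,3.05)
overlay(im,c,[(rect(-28,28,-20,20,6),p),(rect(-15,15,-9,9,39),p),(tilt(np.array(rect(-60,60,-120,120,16))/1e3)*1e3,(.551,-.288,-.571))])
cv2.imwrite('pics/w4.png',im)
```

```text
t 34.5 q6 -1.81 F [-0.2  0.9 -0.4] pose [ 0.5658 -0.1121  0.1541] 3.058
yaw 0.008 offset [ -0.5  -2.9 113.1]
```

View pics/w4.png

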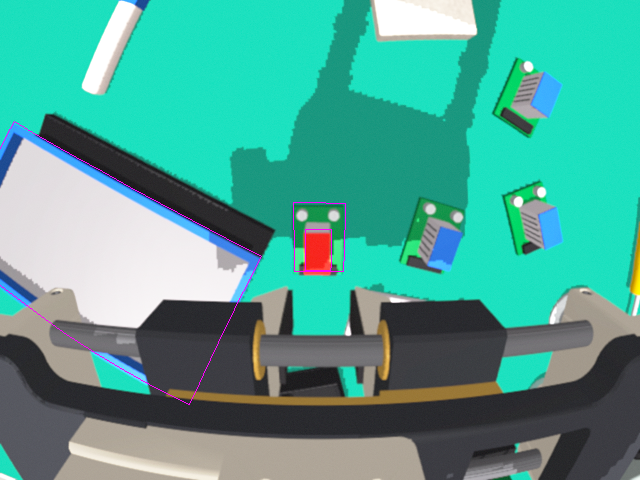

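Request:
send_rows:
  plan:
    - {"offset":[0,-1,30],"yaw":0.008}
    - {"offset":[0,-1,30],"yaw":0}
    - {"offset":[0,0,20],"yaw":0}
    - {"offset":[0,0,5],"yaw":0}
    - {"offset":[0,0,3],"yaw":0}
    - {"offset":[0,0,3],"yaw":0}
    - {"offset":[0,0,0],"yaw":0}
  hand: 0.75

```text
time: 35.3
tool_pos: [0.5665, -0.116, 0.0637]
tool_rot: [-3.128, 0.005, 3.055]
contact_force: [0.1, -1.3, -0.3]
opening: 0.0228
grip_force: 0.0
```

Request:
send_rows:
  plan:
    - {"offset":[0,0,5],"yaw":0}
    - {"offset":[0,0,5],"yaw":0}
    - {"offset":[0,0,6],"yaw":0}
    - {"offset":[0,0,5],"yaw":0}
    - {"offset":[0,0,0],"yaw":0}

```text
time: 35.8
tool_pos: [0.5655, -0.1164, 0.0409]
tool_rot: [-3.129, 0.001, 3.055]
contact_force: [-0.4, -0.3, -0.2]
opening: 0.0229
grip_force: 0.0
```

Request:
send_rows:
  plan:
    - {"offset":[0,0,0],"yaw":0}
    - {"offset":[0,0,0],"yaw":0}
    - {"offset":[0,0,0],"yaw":0}
    - {"offset":[0,0,0],"yaw":0}
    - {"offset":[0,0,-20],"yaw":0}
    - {"offset":[0,0,-40],"yaw":0}
    - {"offset":[0,0,-40],"yaw":0}
    - {"offset":[0,0,-40],"yaw":-0.15}
    - {"offset":[0,0,-40],"yaw":-0.15}
    - {"offset":[0,0,-10],"yaw":-0.15}
    - {"offset":[0,0,0],"yaw":-0.15}
    - {"offset":[0,0,0],"yaw":-0.15}
    - {"offset":[0,0,0],"yaw":-0.05}
    - {"offset":[0,0,0],"yaw":0}
  hand: 1
  squeeze: 20

```text
time: 37.2
tool_pos: [0.5656, -0.114, 0.232]
tool_rot: [-3.13, -0.007, -2.428]
contact_force: [1.1, -1.9, -0.2]
opening: 0.0176
grip_force: 19.9
```

Run:
```python
from h import *
go(binp(-10,0,.23))
```

```text
t 37.2 q6 -2.61 F [ 1.1 -1.9 -0.2] pose [ 0.5656 -0.114   0.232 ] 3.851
yaw -0.010 offset [-214.5  406.9    2. ]
```

Request:
send_rows:
  plan:
    - {"offset":[-21.5,40.7,0],"yaw":0}
    - {"offset":[-21.5,40.7,0],"yaw":0}
    - {"offset":[-21.5,40.7,0],"yaw":0}
    - {"offset":[-21.5,40.7,0],"yaw":0}
    - {"offset":[-21.5,40.7,0],"yaw":0}
    - {"offset":[-21.5,40.7,0],"yaw":0}
    - {"offset":[-21.5,40.7,0],"yaw":0}
    - {"offset":[-21.5,40.7,0],"yaw":0}
    - {"offset":[-21.5,40.7,0],"yaw":0}
    - {"offset":[-21.5,40.7,0],"yaw":0}
    - {"offset":[0,0,0],"yaw":0}
    - {"offset":[0,0,30],"yaw":0}
    - {"offset":[0,0,30],"yaw":0}
    - {"offset":[0,0,18],"yaw":0}
    - {"offset":[0,0,0],"yaw":0}

```text
time: 38.7
tool_pos: [0.461, 0.3319, 0.1452]
tool_rot: [-3.131, -0.013, -2.43]
contact_force: [0.6, -0.4, -0.9]
opening: 0.0177
grip_force: 20.0
```

Request:
send_rows:
  plan:
    - {"offset":[0,0,0],"yaw":0}
    - {"offset":[0,0,0],"yaw":0}
    - {"offset":[0,0,0],"yaw":0}
    - {"offset":[0,0,0],"yaw":0}
    - {"offset":[0,0,-30],"yaw":0}
    - {"offset":[0,0,-45],"yaw":0}
    - {"offset":[0,0,-45],"yaw":0}
    - {"offset":[0,0,-45],"yaw":0}
    - {"offset":[0,0,-45],"yaw":0.15}
    - {"offset":[0,0,-30],"yaw":0.15}
    - {"offset":[0,0,0],"yaw":0.15}
    - {"offset":[0,0,0],"yaw":0.15}
    - {"offset":[0,0,0],"yaw":0.15}
    - {"offset":[0,0,0],"yaw":0.15}
    - {"offset":[0,0,0],"yaw":0.15}
    - {"offset":[0,0,0],"yaw":0.15}
    - {"offset":[0,0,0],"yaw":0.15}
    - {"offset":[0,0,0],"yaw":0.15}
    - {"offset":[0,0,0],"yaw":0}
  hand: 0.5

```text
time: 40.6
tool_pos: [0.4617, 0.3365, 0.3883]
tool_rot: [-3.134, 0.011, 2.353]
contact_force: [0.1, 0.4, 0.2]
opening: 0.0459
grip_force: 0.0
```

Run:
```python
from h import *
r=caps('reject')
go((.5557,.417,.42,.72+1.571),(.5557,.417,.3164,.72+1.571));print(status.observe()['opening'])
cv2.imwrite('pics/w5.png',read_camera('wrist')[:,:,::-1])
```

```text
reject 0.83 [0.482 0.304 0.812] IoU 0.86
reject 0.76 [0.438 0.362 0.903] IoU 0.72
reject 0.7 [0.563 0.413 2.036] IoU 0.22
reject 0.59 [0.463 0.335 0.767] IoU 0.92
t 40.7 q6 -0.29 F [ 0.3  0.  -0.2] pose [0.4617 0.3365 0.3881] 2.36
yaw 0.069 offset [ -1.5 123.7 -31.9]
yaw 0.000 offset [  0.   -0.  103.6]
0.0457385831748057
```

View pics/w5.png

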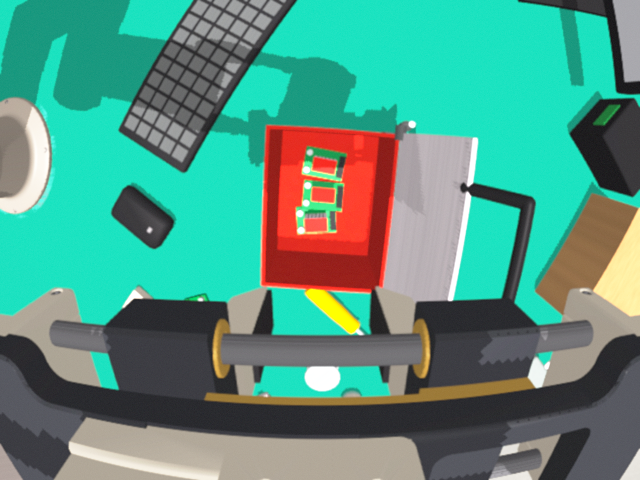

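All three rejects lie in the bin at about (320,165), (320,195) and (318,222). The bar of the open flap is on the right.

Request:
send_rows:
  plan:
    - {"offset":[0,0,-12],"yaw":0.069}
    - {"offset":[0,32,-12],"yaw":0}
    - {"offset":[0,32,-8],"yaw":0}
    - {"offset":[0,32,0],"yaw":0}
    - {"offset":[0,31,0],"yaw":0}
    - {"offset":[0,0,0],"yaw":0}
    - {"offset":[0,0,0],"yaw":0}
  hand: 0.67

```text
time: 41.45
tool_pos: [0.558, 0.4204, 0.4169]
tool_rot: [-3.132, 0.011, 2.288]
contact_force: [-0.4, -0.8, -0.3]
opening: 0.0305
grip_force: 0.0
```

Run:
```python
from h import *
p=HG+.053*U
go((*p,.315,.72+1.571));bar()
```

```text
t 41.5 q6 -0.18 F [-0.4 -0.8 -0.3] pose [0.558  0.4204 0.4169] 2.293
yaw 0.002 offset [  0.2   0.8 101.9]
bar x 52.2 z 280.9 r 285.7 flap 1.636 lat -0.2 [-0.4 -0.8 -0.3] 0.0305
```

Request:
send_rows:
  plan:
    - {"offset":[0,1,30],"yaw":0}
    - {"offset":[0,0,30],"yaw":0}
    - {"offset":[0,0,20],"yaw":0}
    - {"offset":[0,0,15],"yaw":0}
    - {"offset":[0,0,7],"yaw":0}
    - {"offset":[0,0,0],"yaw":0}

```text
time: 42.05
tool_pos: [0.5577, 0.4189, 0.3177]
tool_rot: [-3.134, 0.011, 2.286]
contact_force: [-0.1, -0.5, 0.0]
opening: 0.0306
grip_force: 0.0
```

Request:
send_rows:
  plan:
    - {"offset":[0,0,0],"yaw":0}
    - {"offset":[0,0,0],"yaw":0}
    - {"offset":[0,0,0],"yaw":0}
    - {"offset":[0,0,0],"yaw":0}
    - {"offset":[0,0,0],"yaw":0}
  hand: 1
  squeeze: 25

```text
time: 42.55
tool_pos: [0.559, 0.42, 0.3179]
tool_rot: [-3.137, 0.011, 2.286]
contact_force: [2.2, 1.7, 4.5]
opening: 0.009
grip_force: 25.0
```

Run:
```python
from h import *
bar()
s=status.observe();p=s['tool_pos'];x=(p[:2]-HG)@U*1e3;z=(p[2]-.136)*1e3
a0=.118;th=np.linspace(1.75,0,41)
X=-186.3*np.cos(a0+th);Z=186.3*np.sin(a0+th)
print(X[0],Z[0]);print(np.c_[np.diff(X),-np.diff(Z)].round(1).tolist())
```

```text
bar x 52.7 z 181.9 r 189.3 flap 1.735 lat -1.2 [2.2 1.7 4.5] 0.009
54.557511926275886 178.13244480558353
[[-7.8, -2.2], [-7.9, -1.9], [-8.0, -1.5], [-8.1, -1.2], [-8.1, -0.8], [-8.1, -0.5], [-8.1, -0.1], [-8.1, 0.3], [-8.1, 0.6], [-8.1, 1.0], [-8.0, 1.3], [-8.0, 1.7], [-7.9, 2.0], [-7.8, 2.4], [-7.7, 2.7], [-7.6, 3.0], [-7.4, 3.4], [-7.3, 3.7], [-7.1, 4.0], [-6.9, 4.3], [-6.7, 4.6], [-6.5, 4.9], [-6.3, 5.2], [-6.1, 5.4], [-5.8, 5.7], [-5.6, 6.0], [-5.3, 6.2], [-5.0, 6.4], [-4.7, 6.6], [-4.4, 6.8], [-4.1, 7.0], [-3.8, 7.2], [-3.5, 7.4], [-3.2, 7.5], [-2.9, 7.6], [-2.5, 7.7], [-2.2, 7.9], [-1.8, 7.9], [-1.5, 8.0], [-1.1, 8.1]]
```

Request:
send_rows:
  plan:
    - {"offset":[0,-7.8,-2.2],"yaw":0}
    - {"offset":[0,-7.9,-1.9],"yaw":0}
    - {"offset":[0,-8.0,-1.5],"yaw":0}
    - {"offset":[0,-8.1,-1.2],"yaw":0}
    - {"offset":[0,-8.1,-0.8],"yaw":0}
    - {"offset":[0,-8.1,-0.5],"yaw":0}
    - {"offset":[0,-8.1,-0.1],"yaw":0}
    - {"offset":[0,-8.1,0.3],"yaw":0}
    - {"offset":[0,-8.1,0.6],"yaw":0}
    - {"offset":[0,-8.1,1.0],"yaw":0}
    - {"offset":[0,-8.0,1.3],"yaw":0}
    - {"offset":[0,-8.0,1.7],"yaw":0}
    - {"offset":[0,-7.9,2.0],"yaw":0}
    - {"offset":[0,-7.8,2.4],"yaw":0}

```text
time: 43.95
tool_pos: [0.4733, 0.3455, 0.3161]
tool_rot: [-3.134, 0.011, 2.286]
contact_force: [3.0, -2.4, -0.7]
opening: 0.009
grip_force: 25.0
```

```bash
python3 -c "
from h import *
bar()"
```

```text
bar x -60.9 z 180.1 r 190.1 flap 1.127 lat -0.7 [ 3.  -2.4 -0.7] 0.009
```

Request:
send_rows:
  plan:
    - {"offset":[0,-7.7,2.7],"yaw":0}
    - {"offset":[0,-7.6,3.0],"yaw":0}
    - {"offset":[0,-7.4,3.4],"yaw":0}
    - {"offset":[0,-7.3,3.7],"yaw":0}
    - {"offset":[0,-7.1,4.0],"yaw":0}
    - {"offset":[0,-6.9,4.3],"yaw":0}
    - {"offset":[0,-6.7,4.6],"yaw":0}
    - {"offset":[0,-6.5,4.9],"yaw":0}
    - {"offset":[0,-6.3,5.2],"yaw":0}
    - {"offset":[0,-6.1,5.4],"yaw":0}
    - {"offset":[0,-5.8,5.7],"yaw":0}
    - {"offset":[0,-5.6,6.0],"yaw":0}
    - {"offset":[0,-5.3,6.2],"yaw":0}
    - {"offset":[0,-5.0,6.4],"yaw":0}

```text
time: 45.35
tool_pos: [0.4048, 0.2854, 0.2511]
tool_rot: [-3.135, 0.011, 2.286]
contact_force: [3.2, 0.9, -4.2]
opening: 0.009
grip_force: 25.0
```

```bash
python3 -c "
from h import *
bar()"
```

```text
bar x -152.0 z 115.1 r 190.7 flap 0.530 lat -0.7 [ 3.2  0.9 -4.2] 0.009
```

Request:
send_rows:
  plan:
    - {"offset":[0,-4.7,6.6],"yaw":0}
    - {"offset":[0,-4.4,6.8],"yaw":0}
    - {"offset":[0,-4.1,7.0],"yaw":0}
    - {"offset":[0,-3.8,7.2],"yaw":0}
    - {"offset":[0,-3.5,7.4],"yaw":0}
    - {"offset":[0,-3.2,7.5],"yaw":0}
    - {"offset":[0,-2.9,7.6],"yaw":0}
    - {"offset":[0,-2.5,7.7],"yaw":0}
    - {"offset":[0,-2.2,7.9],"yaw":0}
    - {"offset":[0,-1.2,4],"yaw":0}
    - {"offset":[0,-1.0,4],"yaw":0}
    - {"offset":[0,-0.7,4],"yaw":0}
    - {"offset":[0,-0.6,4],"yaw":0}
    - {"offset":[0,-0.4,3],"yaw":0}
    - {"offset":[0,-0.4,3],"yaw":0}
    - {"offset":[0,0,0],"yaw":0}

```text
time: 46.95
tool_pos: [0.3797, 0.2628, 0.1664]
tool_rot: [-3.141, 0.011, 2.285]
contact_force: [-0.4, 8.6, 11.5]
opening: 0.0091
grip_force: 25.0
```

```bash
python3 -c "
from h import *
bar()"
```

```text
bar x -185.8 z 30.4 r 188.3 flap 0.044 lat -1.1 [-0.4  8.6 11.5] 0.0091
```

Request:
send_rows:
  plan:
    - {"offset":[0,1,2],"yaw":0}
    - {"offset":[0,0,1],"yaw":0}
    - {"offset":[0,0,0],"yaw":0}

```text
time: 47.25
tool_pos: [0.3798, 0.2628, 0.1653]
tool_rot: [-3.14, 0.012, 2.286]
contact_force: [-9.1, 1.5, 33.3]
opening: 0.0087
grip_force: 25.0
```

```bash
python3 -c "
from h import *
bar()"
```

```text
bar x -185.7 z 29.3 r 188.0 flap 0.039 lat -1.2 [-9.1  1.5 33.3] 0.0087
```

Request:
send_rows:
  plan:
    - {"offset":[0,0,-1],"yaw":0}
    - {"offset":[0,0,-1],"yaw":0}
    - {"offset":[0,0,0],"yaw":0}

```text
time: 47.55
tool_pos: [0.3798, 0.2627, 0.1657]
tool_rot: [-3.14, 0.011, 2.286]
contact_force: [-3.7, 4.5, 18.7]
opening: 0.009
grip_force: 25.0
```

```bash
python3 -c "
from h import *
bar()
a=read_camera('side')[140:260,210:360,::-1];b=read_camera('wrist')[100:340,260:560,::-1]
a=cv2.resize(a,(600,480),interpolation=cv2.INTER_CUBIC)
cv2.imwrite('pics/f1.png',a)
go((.3797,.2628,.1664,2.291))"
```

```text
bar x -185.8 z 29.7 r 188.1 flap 0.041 lat -1.2 [-3.7  4.5 18.7] 0.009
t 47.6 q6 -0.26 F [-4.4  4.7 17.2] pose [0.3798 0.2627 0.1657] 2.279
yaw -0.012 offset [ 0.1 -0.  -0.7]
```

View pics/f1.png

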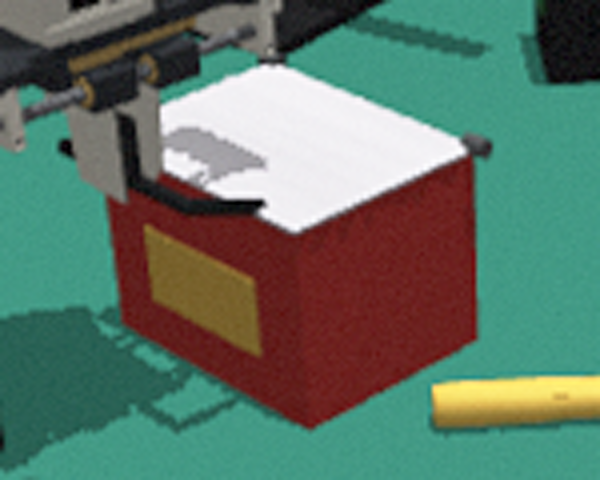

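The flap lies flat on the bin and is shut. I'll ease off and release.

Request:
send_rows:
  plan:
    - {"offset":[0,0,-1],"yaw":0}
    - {"offset":[0,0,-0.5],"yaw":0}
    - {"offset":[0,0,0],"yaw":0}

```text
time: 47.95
tool_pos: [0.3798, 0.2628, 0.166]
tool_rot: [-3.139, 0.011, 2.286]
contact_force: [-0.1, 6.0, 4.8]
opening: 0.0094
grip_force: 25.0
```

Request:
send_rows:
  plan:
    - {"offset":[0,0,0],"yaw":0}
    - {"offset":[0,0,0],"yaw":0}
    - {"offset":[0,0,0],"yaw":0}
    - {"offset":[0,0,-10],"yaw":0}
    - {"offset":[0,0,-20],"yaw":0}
    - {"offset":[0,0,-40],"yaw":0}
    - {"offset":[0,0,-10],"yaw":-0.12}
    - {"offset":[0,0,0],"yaw":-0.12}
    - {"offset":[0,0,0],"yaw":-0.12}
  hand: 0.73

```text
time: 48.85
tool_pos: [0.3791, 0.2625, 0.246]
tool_rot: [-3.132, 0.009, 2.651]
contact_force: [0.2, 0.7, 0.5]
opening: 0.0249
grip_force: 0.0
```

Run:
```python
from h import *
r=caps('passed')
m=min(r,key=lambda p:np.hypot(p[0]-.456,p[1]-.062))
go((m[0],m[1],.15,m[2]))
```

```text
passed 0.89 [0.458 0.063 2.596] IoU 0.9
passed 0.79 [ 0.571 -0.023  2.776] IoU 0.93
passed 0.77 [0.56  0.068 0.299] IoU 0.95
t 49.0 q6 -0.62 F [ 0.5  0.7 -0.2] pose [0.3789 0.2624 0.2454] 2.642
yaw 0.046 offset [-171.3 -129.5   95.4]
```

Request:
send_rows:
  plan:
    - {"offset":[-34.3,-25.9,0],"yaw":0.026}
    - {"offset":[-34.3,-25.9,0],"yaw":0}
    - {"offset":[-34.3,-25.9,10],"yaw":0}
    - {"offset":[-34.3,-25.9,40],"yaw":0}
    - {"offset":[-34.3,-25.9,40],"yaw":0}
    - {"offset":[0,0,0],"yaw":0}
    - {"offset":[0,0,0],"yaw":0}
  hand: 0.5

```text
time: 49.65
tool_pos: [0.4591, 0.0754, 0.1689]
tool_rot: [-3.13, 0.006, 2.615]
contact_force: [-0.0, -0.2, 0.5]
opening: 0.0459
grip_force: 0.0
```

Run:
```python
from h import *
go((.457,.0625,.041,2.62))
```

```text
t 49.6 q6 -1.03 F [-0.  -0.2  0.5] pose [0.4591 0.0754 0.1689] 2.607
yaw -0.013 offset [ -4.6 -12.2 127.9]
```

Request:
send_rows:
  plan:
    - {"offset":[-5,-12,20],"yaw":0}
    - {"offset":[0,0,35],"yaw":0}
    - {"offset":[0,0,35],"yaw":0}
    - {"offset":[0,0,25],"yaw":0}
    - {"offset":[0,0,12],"yaw":0}
    - {"offset":[0,0,0],"yaw":0}
    - {"offset":[0,0,0],"yaw":0}

```text
time: 50.35
tool_pos: [0.4586, 0.0623, 0.0435]
tool_rot: [-3.132, 0.01, 2.62]
contact_force: [-1.2, -0.7, 0.7]
opening: 0.0462
grip_force: 0.0
```

Request:
send_rows:
  plan:
    - {"offset":[0,0,0],"yaw":0}
    - {"offset":[0,0,0],"yaw":0}
    - {"offset":[0,0,0],"yaw":0}
    - {"offset":[0,0,0],"yaw":0}
    - {"offset":[0,0,0],"yaw":0}
    - {"offset":[0,0,-20],"yaw":0}
    - {"offset":[0,0,-40],"yaw":0}
    - {"offset":[0,0,-40],"yaw":0}
    - {"offset":[0,0,-40],"yaw":0}
    - {"offset":[0,0,-10],"yaw":0}
    - {"offset":[0,0,0],"yaw":0}
  hand: 1
  squeeze: 20

```text
time: 51.45
tool_pos: [0.4582, 0.0634, 0.1936]
tool_rot: [-3.133, 0.011, 2.62]
contact_force: [-0.3, 0.3, -0.9]
opening: 0.0176
grip_force: 19.9
```

```bash
cat >> h.py <<'E'
def rack(x,y,z):
    a=-.571;return (.551+(x*np.cos(a)-y*np.sin(a))/1e3,-.288+(x*np.sin(a)+y*np.cos(a))/1e3,z,a)
E
python3 - <<'E'
from h import *
print(status.observe()['opening'])
go(rack(-8,-68,.18),rack(-8,-68,.118))
E
```

```text
0.017583308623325057
t 51.5 q6 -1.06 F [-0.3  0.3 -0.9] pose [0.4582 0.0634 0.1936] 2.612
yaw 0.042 offset [-260.  -313.5   13.6]
yaw 0.000 offset [ 0. -0. 62.]
```

Request:
send_rows:
  plan:
    - {"offset":[-26,-31.3,0],"yaw":0.042}
    - {"offset":[-26,-31.3,0],"yaw":0}
    - {"offset":[-26,-31.3,0],"yaw":0}
    - {"offset":[-26,-31.3,0],"yaw":0}
    - {"offset":[-26,-31.3,0],"yaw":0}
    - {"offset":[-26,-31.3,0],"yaw":0}
    - {"offset":[-26,-31.3,0],"yaw":0}
    - {"offset":[-26,-31.3,0],"yaw":0}
    - {"offset":[-26,-31.3,0],"yaw":0}
    - {"offset":[-26,-31.3,0],"yaw":0}
    - {"offset":[0,0,10],"yaw":0}
    - {"offset":[0,0,0],"yaw":0}
    - {"offset":[0,0,0],"yaw":0}

```text
time: 52.75
tool_pos: [0.511, -0.3384, 0.1858]
tool_rot: [-3.132, 0.004, 2.578]
contact_force: [0.1, 0.3, -1.2]
opening: 0.018
grip_force: 19.9
```

Run:
```python
from h import *
go(rack(-8,-68,.118))
```

```text
t 52.8 q6 -1.71 F [ 0.1  0.3 -1.2] pose [ 0.511  -0.3384  0.1858] 2.575
yaw 0.004 offset [ 1.6 -3.9 67.8]
```

Request:
send_rows:
  plan:
    - {"offset":[1.5,-4,25],"yaw":0}
    - {"offset":[0,0,25],"yaw":0}
    - {"offset":[0,0,15],"yaw":0}
    - {"offset":[0,0,0],"yaw":0}

```text
time: 53.15
tool_pos: [0.5075, -0.341, 0.1206]
tool_rot: [-3.133, 0.003, 2.579]
contact_force: [0.1, -0.3, -0.7]
opening: 0.0181
grip_force: 19.9
```

Request:
send_rows:
  plan:
    - {"offset":[0,0,0],"yaw":0}
    - {"offset":[0,0,3],"yaw":0}
    - {"offset":[0,0,2],"yaw":0}
    - {"offset":[0,0,2],"yaw":0}
    - {"offset":[0,0,2],"yaw":0}
    - {"offset":[0,0,2],"yaw":0}
    - {"offset":[0,0,2],"yaw":0}
    - {"offset":[0,0,0],"yaw":0}
  squeeze: 6

```text
time: 53.95
tool_pos: [0.5083, -0.3434, 0.1094]
tool_rot: [-3.132, 0.008, 2.578]
contact_force: [0.6, 0.2, -1.0]
opening: 0.0177
grip_force: 6.0
```

Request:
send_rows:
  plan:
    - {"offset":[0,0,2],"yaw":0}
    - {"offset":[0,0,2],"yaw":0}
    - {"offset":[0,0,2],"yaw":0}
    - {"offset":[0,0,0],"yaw":0}

```text
time: 54.35
tool_pos: [0.5078, -0.3431, 0.1037]
tool_rot: [-3.132, 0.007, 2.578]
contact_force: [-4.2, 2.4, 3.7]
opening: 0.0179
grip_force: 6.0
```

Request:
send_rows:
  plan:
    - {"offset":[0,0,2],"yaw":0}
    - {"offset":[0,0,1],"yaw":0}
    - {"offset":[0,0,1],"yaw":0}
    - {"offset":[0,0,0],"yaw":0}

```text
time: 54.75
tool_pos: [0.5079, -0.3432, 0.0998]
tool_rot: [-3.132, 0.007, 2.578]
contact_force: [-4.9, 2.4, 4.7]
opening: 0.0183
grip_force: 6.0
```

Request:
send_rows:
  plan:
    - {"offset":[0,0,0.5],"yaw":0}
    - {"offset":[0,0,0],"yaw":0}

```text
time: 54.95
tool_pos: [0.5078, -0.3432, 0.0994]
tool_rot: [-3.132, 0.007, 2.578]
contact_force: [-4.0, 3.7, 4.5]
opening: 0.018
grip_force: 6.0
```

Request:
send_rows:
  plan:
    - {"offset":[0,0,0],"yaw":0}
    - {"offset":[0,0,0],"yaw":0}
    - {"offset":[0,0,0],"yaw":0}
    - {"offset":[0,0,-8],"yaw":0}
    - {"offset":[0,0,-20],"yaw":0}
    - {"offset":[0,0,-40],"yaw":0}
    - {"offset":[0,0,-30],"yaw":0}
    - {"offset":[0,0,0],"yaw":-0.1}
    - {"offset":[0,0,0],"yaw":-0.1}
    - {"offset":[0,0,0],"yaw":0}
  hand: 0.72

```text
time: 55.95
tool_pos: [0.5085, -0.3425, 0.1982]
tool_rot: [-3.13, 0.008, 2.779]
contact_force: [-0.3, 0.1, -0.4]
opening: 0.0256
grip_force: 0.0
```

Run:
```python
from h import *
r=caps('passed')
m=min(r,key=lambda p:np.hypot(p[0]-.571,p[1]+.023))
go((m[0],m[1],.15,m[2]))
cv2.imwrite('pics/s3.png',read_camera('side')[:,:,::-1])
```

```text
passed 0.77 [0.559 0.068 0.319] IoU 0.89
passed 0.67 [ 0.506 -0.357  2.441] IoU 0.26
passed 0.57 [ 0.569 -0.023  2.82 ] IoU 0.94
passed 0.43 [0.668 0.134 0.123] IoU 0.76
t 56.0 q6 -1.91 F [0.1 0.3 0. ] pose [ 0.5083 -0.3424  0.1976] 2.772
yaw -0.048 offset [ 43.3 322.3  47.6]
```

View pics/s3.png

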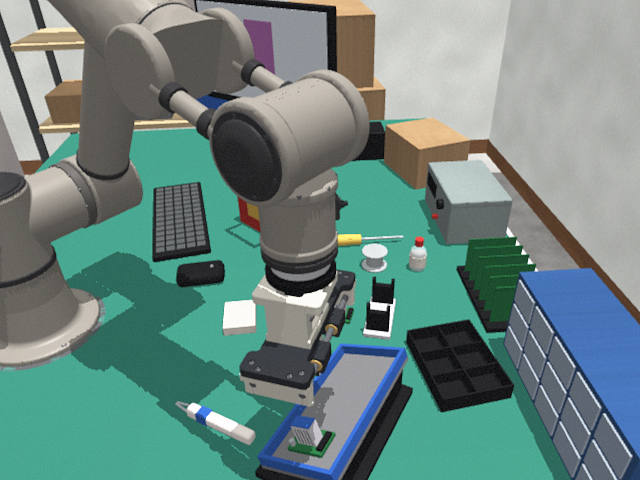

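The first passed module lies flat on the rack at about (310,438). Next is the one at (.57,-.022).

Request:
send_rows:
  plan:
    - {"offset":[4.8,35.8,0],"yaw":-0.025}
    - {"offset":[4.8,35.8,0],"yaw":0}
    - {"offset":[4.8,35.8,0],"yaw":0}
    - {"offset":[4.8,35.8,0],"yaw":0}
    - {"offset":[4.8,35.8,0],"yaw":0}
    - {"offset":[4.8,35.8,10],"yaw":0}
    - {"offset":[4.8,35.8,10],"yaw":0}
    - {"offset":[4.8,35.8,10],"yaw":0}
    - {"offset":[4.8,35.8,10],"yaw":0}
    - {"offset":[0,0,0],"yaw":0}
    - {"offset":[0,0,0],"yaw":0}
  hand: 0.6

```text
time: 57.2
tool_pos: [0.5756, -0.0243, 0.153]
tool_rot: [-3.129, 0.006, 2.803]
contact_force: [-0.2, -0.6, -0.6]
opening: 0.0371
grip_force: 0.0
```

Run:
```python
from h import *
go((.570,-.0225,.041,2.80))
```

```text
t 57.2 q6 -1.39 F [-0.2 -0.6 -0.6] pose [ 0.5756 -0.0243  0.153 ] 2.797
yaw -0.003 offset [ 5.90e+00 -1.00e-01  1.12e+02]
```

Request:
send_rows:
  plan:
    - {"offset":[6,1,30],"yaw":0}
    - {"offset":[0,0,35],"yaw":0}
    - {"offset":[0,0,30],"yaw":0}
    - {"offset":[0,0,15],"yaw":0}
    - {"offset":[0,0,1],"yaw":0}
    - {"offset":[0,0,0],"yaw":0}

```text
time: 57.8
tool_pos: [0.5709, -0.0246, 0.0428]
tool_rot: [-3.13, 0.007, 2.801]
contact_force: [0.6, -0.8, 0.4]
opening: 0.0365
grip_force: 0.0
```

Request:
send_rows:
  plan:
    - {"offset":[0,0,0],"yaw":0}
    - {"offset":[0,0,0],"yaw":0}
    - {"offset":[0,0,0],"yaw":0}
    - {"offset":[0,0,0],"yaw":0}
    - {"offset":[0,0,0],"yaw":0}
    - {"offset":[0,0,-20],"yaw":0}
    - {"offset":[0,0,-40],"yaw":0}
    - {"offset":[0,0,-40],"yaw":0}
    - {"offset":[0,0,-40],"yaw":0.11}
    - {"offset":[0,0,-10],"yaw":0.1}
    - {"offset":[0,0,0],"yaw":0}
  hand: 1
  squeeze: 20

```text
time: 58.9
tool_pos: [0.5711, -0.0214, 0.1945]
tool_rot: [-3.133, 0.013, 2.592]
contact_force: [-0.3, -0.1, -1.0]
opening: 0.0177
grip_force: 20.0
```

Run:
```python
from h import *
print(status.observe()['opening'])
go(rack(-8,0,.18))
```

```text
0.0176564281250002
t 58.9 q6 -1.18 F [-0.3 -0.1 -1. ] pose [ 0.5711 -0.0214  0.1945] 2.587
yaw 0.016 offset [-119.2 -235.2   14.5]
```

Request:
send_rows:
  plan:
    - {"offset":[-17,-33.6,0],"yaw":0.016}
    - {"offset":[-17,-33.6,0],"yaw":0}
    - {"offset":[-17,-33.6,0],"yaw":0}
    - {"offset":[-17,-33.6,0],"yaw":0}
    - {"offset":[-17,-33.6,0],"yaw":0}
    - {"offset":[-17,-33.6,0],"yaw":0}
    - {"offset":[-17,-33.6,0],"yaw":0}
    - {"offset":[0,0,10],"yaw":0}
    - {"offset":[0,0,0],"yaw":0}
    - {"offset":[0,0,0],"yaw":0}

```text
time: 59.9
tool_pos: [0.545, -0.2827, 0.1842]
tool_rot: [-3.132, 0.005, 2.579]
contact_force: [0.0, 0.5, -0.6]
opening: 0.0183
grip_force: 20.0
```

Run:
```python
from h import *
go(rack(-8,0,.12))
```

```text
t 59.9 q6 -1.6 F [ 0.   0.5 -0.6] pose [ 0.545  -0.2827  0.1842] 2.575
yaw 0.004 offset [ 0.1 -1.2 64.2]
```

Request:
send_rows:
  plan:
    - {"offset":[0,-0.5,30],"yaw":0}
    - {"offset":[0,0,25],"yaw":0}
    - {"offset":[0,0,12],"yaw":0}
    - {"offset":[0,0,5],"yaw":0}
    - {"offset":[0,0,0],"yaw":0}

```text
time: 60.4
tool_pos: [0.5456, -0.2848, 0.1137]
tool_rot: [-3.132, 0.008, 2.578]
contact_force: [-0.7, -0.0, 0.9]
opening: 0.0179
grip_force: 20.0
```

Request:
send_rows:
  plan:
    - {"offset":[0,0,0],"yaw":0}
    - {"offset":[0,0,2],"yaw":0}
    - {"offset":[0,0,2],"yaw":0}
    - {"offset":[0,0,2],"yaw":0}
    - {"offset":[0,0,2],"yaw":0}
    - {"offset":[0,0,1],"yaw":0}
    - {"offset":[0,0,1],"yaw":0}
    - {"offset":[0,0,1],"yaw":0}
    - {"offset":[0,0,0],"yaw":0}
  squeeze: 6

```text
time: 61.3
tool_pos: [0.5446, -0.285, 0.1027]
tool_rot: [-3.132, 0.007, 2.577]
contact_force: [-4.5, 3.3, 4.7]
opening: 0.0184
grip_force: 6.0
```

Request:
send_rows:
  plan:
    - {"offset":[0,0,1],"yaw":0}
    - {"offset":[0,0,1],"yaw":0}
    - {"offset":[0,0,1],"yaw":0}
    - {"offset":[0,0,0.5],"yaw":0}
    - {"offset":[0,0,0],"yaw":0}

```text
time: 61.8
tool_pos: [0.5445, -0.285, 0.0991]
tool_rot: [-3.132, 0.006, 2.577]
contact_force: [-5.2, 2.5, 4.3]
opening: 0.0179
grip_force: 6.0
```

Request:
send_rows:
  plan:
    - {"offset":[0,0,0],"yaw":0}
    - {"offset":[0,0,0],"yaw":0}
    - {"offset":[0,0,0],"yaw":0}
    - {"offset":[0,0,-8],"yaw":0}
    - {"offset":[0,0,-20],"yaw":0}
    - {"offset":[0,0,-40],"yaw":0}
    - {"offset":[0,0,-30],"yaw":-0.14}
    - {"offset":[0,0,0],"yaw":-0.15}
    - {"offset":[0,0,0],"yaw":-0.15}
    - {"offset":[0,0,0],"yaw":-0.15}
    - {"offset":[0,0,0],"yaw":-0.15}
    - {"offset":[0,0,0],"yaw":-0.14}
    - {"offset":[0,0,0],"yaw":0}
  hand: 0.72

```text
time: 63.1
tool_pos: [0.5453, -0.2843, 0.1978]
tool_rot: [-3.128, -0.002, -2.825]
contact_force: [-0.9, -0.2, -0.6]
opening: 0.026
grip_force: 0.0
```

Run:
```python
from h import *
r=caps('passed')
m=min(r,key=lambda p:np.hypot(p[0]-.56,p[1]-.068))
go((m[0],m[1],.15,m[2]))
```

```text
passed 0.73 [ 0.497 -0.356  2.021] IoU 0.58
passed 0.62 [ 0.536 -0.284  2.243] IoU 0.24
passed 0.55 [0.56  0.068 0.349] IoU 0.94
t 63.2 q6 -2.48 F [ 0.   0.2 -0.3] pose [ 0.5452 -0.2843  0.1975] 3.45
yaw -0.041 offset [-134.3  326.    47.5]
```

Request:
send_rows:
  plan:
    - {"offset":[-14,34,0],"yaw":-0.01}
    - {"offset":[-14,34,0],"yaw":0}
    - {"offset":[-14,34,0],"yaw":0}
    - {"offset":[-14,34,0],"yaw":0}
    - {"offset":[-14,34,0],"yaw":0}
    - {"offset":[-14,34,0],"yaw":0}
    - {"offset":[-14,34,10],"yaw":0}
    - {"offset":[-14,34,10],"yaw":0}
    - {"offset":[-14,34,10],"yaw":0}
    - {"offset":[-10,24,10],"yaw":0}
    - {"offset":[0,0,0],"yaw":0}
    - {"offset":[0,0,0],"yaw":0}
  hand: 0.6

```text
time: 64.4
tool_pos: [0.5691, 0.0715, 0.1526]
tool_rot: [-3.128, -0.003, -2.817]
contact_force: [0.0, 0.0, 0.1]
opening: 0.037
grip_force: 0.0
```

Run:
```python
from h import *
go((.560,.068,.041,.325))
```

```text
t 64.4 q6 -1.89 F [0.  0.  0.1] pose [0.5691 0.0715 0.1526] 3.459
yaw -0.008 offset [  9.7  -0.4 111.6]
```

Request:
send_rows:
  plan:
    - {"offset":[10,1,30],"yaw":0}
    - {"offset":[0,0,35],"yaw":0}
    - {"offset":[0,0,30],"yaw":0}
    - {"offset":[0,0,15],"yaw":0}
    - {"offset":[0,0,1],"yaw":0}
    - {"offset":[0,0,0],"yaw":0}

```text
time: 65.0
tool_pos: [0.5601, 0.0666, 0.0422]
tool_rot: [-3.128, -0.001, -2.819]
contact_force: [0.3, 0.7, 0.5]
opening: 0.0368
grip_force: 0.0
```

Request:
send_rows:
  plan:
    - {"offset":[0,0,0],"yaw":0}
    - {"offset":[0,0,0],"yaw":0}
    - {"offset":[0,0,0],"yaw":0}
    - {"offset":[0,0,0],"yaw":0}
    - {"offset":[0,0,0],"yaw":0}
    - {"offset":[0,0,-20],"yaw":0}
    - {"offset":[0,0,-40],"yaw":0}
    - {"offset":[0,0,-40],"yaw":0.14}
    - {"offset":[0,0,-40],"yaw":0.15}
    - {"offset":[0,0,-10],"yaw":0.15}
    - {"offset":[0,0,0],"yaw":0.15}
    - {"offset":[0,0,0],"yaw":0.15}
    - {"offset":[0,0,0],"yaw":0.15}
    - {"offset":[0,0,0],"yaw":0}
  hand: 1
  squeeze: 20

```text
time: 66.4
tool_pos: [0.5589, 0.0698, 0.1914]
tool_rot: [-3.131, 0.008, 2.576]
contact_force: [-0.1, 0.4, -1.4]
opening: 0.0177
grip_force: 20.0
```

Run:
```python
from h import *
print(status.observe()['opening'])
go(rack(-8,68,.18))
```

```text
0.017740708905629354
t 66.4 q6 -1.0 F [-0.1  0.4 -1.4] pose [0.5589 0.0698 0.1914] 2.57
yaw -0.001 offset [-178.7 -237.3   11.4]
```

Request:
send_rows:
  plan:
    - {"offset":[-22.3,-29.7,0],"yaw":0}
    - {"offset":[-22.3,-29.7,0],"yaw":0}
    - {"offset":[-22.3,-29.7,0],"yaw":0}
    - {"offset":[-22.3,-29.7,0],"yaw":0}
    - {"offset":[-22.3,-29.7,0],"yaw":0}
    - {"offset":[-22.3,-29.7,0],"yaw":0}
    - {"offset":[-22.3,-29.7,0],"yaw":0}
    - {"offset":[-22.3,-29.7,0],"yaw":0}
    - {"offset":[0,0,10],"yaw":0}
    - {"offset":[0,0,0],"yaw":0}
    - {"offset":[0,0,0],"yaw":0}

```text
time: 67.5
tool_pos: [0.5824, -0.2256, 0.1849]
tool_rot: [-3.132, 0.007, 2.579]
contact_force: [-0.2, 0.4, -1.2]
opening: 0.0181
grip_force: 20.0
```

Run:
```python
from h import *
go(rack(-8,68,.12))
```

```text
t 67.5 q6 -1.49 F [-0.2  0.4 -1.2] pose [ 0.5824 -0.2256  0.1849] 2.576
yaw 0.005 offset [ 0.7 -1.5 64.9]
```

Request:
send_rows:
  plan:
    - {"offset":[0,-0.5,30],"yaw":0}
    - {"offset":[0,0,25],"yaw":0}
    - {"offset":[0,0,12],"yaw":0}
    - {"offset":[0,0,5],"yaw":0}
    - {"offset":[0,0,0],"yaw":0}

```text
time: 68.0
tool_pos: [0.5828, -0.2275, 0.1137]
tool_rot: [-3.132, 0.009, 2.578]
contact_force: [0.8, 0.6, -0.8]
opening: 0.0179
grip_force: 20.0
```

Request:
send_rows:
  plan:
    - {"offset":[0,0,0],"yaw":0}
    - {"offset":[0,0,2],"yaw":0}
    - {"offset":[0,0,2],"yaw":0}
    - {"offset":[0,0,2],"yaw":0}
    - {"offset":[0,0,2],"yaw":0}
    - {"offset":[0,0,1],"yaw":0}
    - {"offset":[0,0,1],"yaw":0}
    - {"offset":[0,0,1],"yaw":0}
    - {"offset":[0,0,1],"yaw":0}
    - {"offset":[0,0,1],"yaw":0}
    - {"offset":[0,0,1],"yaw":0}
    - {"offset":[0,0,0],"yaw":0}
  squeeze: 6

```text
time: 69.2
tool_pos: [0.5818, -0.2279, 0.0994]
tool_rot: [-3.131, 0.007, 2.577]
contact_force: [-5.2, 2.1, 3.9]
opening: 0.0181
grip_force: 6.0
```

Request:
send_rows:
  plan:
    - {"offset":[0,0,0],"yaw":0}
    - {"offset":[0,0,0],"yaw":0}
    - {"offset":[0,0,0],"yaw":0}
    - {"offset":[0,0,-8],"yaw":0}
    - {"offset":[0,0,-20],"yaw":0}
    - {"offset":[0,0,-40],"yaw":0}
    - {"offset":[0,0,-30],"yaw":0.15}
    - {"offset":[0,0,0],"yaw":0.15}
    - {"offset":[0,0,0],"yaw":0.15}
    - {"offset":[0,0,0],"yaw":0.15}
    - {"offset":[0,0,0],"yaw":0.15}
    - {"offset":[0,0,0],"yaw":0.15}
    - {"offset":[0,0,0],"yaw":0.15}
    - {"offset":[0,0,0],"yaw":0.15}
    - {"offset":[0,0,0],"yaw":0.15}
    - {"offset":[0,0,0],"yaw":0.15}
    - {"offset":[0,0,0],"yaw":0.05}
    - {"offset":[0,0,0],"yaw":0}
  hand: 0.72

```text
time: 71.0
tool_pos: [0.5826, -0.227, 0.1981]
tool_rot: [3.132, 0.01, 1.026]
contact_force: [0.4, 0.1, -0.4]
opening: 0.0257
grip_force: 0.0
```

Run:
```python
from h import *
go((.37,-.263,.15,1.026))
```

```text
t 71.0 q6 0.06 F [ 0.4  0.1 -0.4] pose [ 0.5826 -0.227   0.1981] 1.023
yaw -0.003 offset [-140.9 -163.2   48.1]
```

Request:
send_rows:
  plan:
    - {"offset":[-23.5,-27.2,0],"yaw":0}
    - {"offset":[-23.5,-27.2,0],"yaw":0}
    - {"offset":[-23.5,-27.2,0],"yaw":0}
    - {"offset":[-23.5,-27.2,0],"yaw":0}
    - {"offset":[-23.5,-27.2,20],"yaw":0}
    - {"offset":[-23.5,-27.2,20],"yaw":0}
    - {"offset":[0,0,0],"yaw":0}
    - {"offset":[0,0,0],"yaw":0}
  hand: 0.5

```text
time: 71.8
tool_pos: [0.3698, -0.2641, 0.158]
tool_rot: [3.132, 0.01, 1.026]
contact_force: [0.6, 0.4, 0.2]
opening: 0.0459
grip_force: 0.0
```

Run:
```python
from h import *
p=(.37,-.263,1.026)
go((.37,-.263,.029,1.026))
c=camera_info('wrist');im=read_camera('wrist')[:,:,::-1].copy()
overlay(im,c,[(rect(-9,9,-60,60,18),p),(rect(-3,3,60,85,9),p)]+[(tilt(np.array(rect(-60,60,-120,120,16))/1e3)*1e3,(.551,-.288,-.571))])
cv2.imwrite('pics/w6.png',im)
```

```text
t 71.8 q6 -0.23 F [0.6 0.4 0.2] pose [ 0.3698 -0.2641  0.158 ] 1.021
yaw -0.005 offset [  1.1  -0.4 129. ]
```

View pics/w6.png

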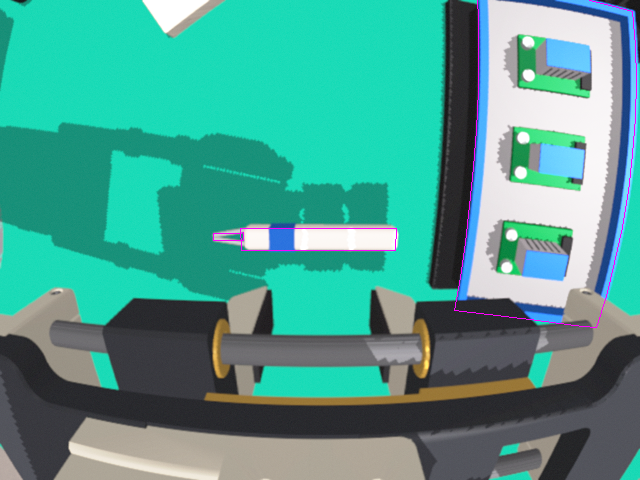

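The three passed modules lie flat on the rack. The tweezers fit is good, with the middle of the handle at (320,239), but the jaws lie along the handle and need a quarter turn.

Request:
send_rows:
  plan:
    - {"offset":[0,0,0],"yaw":-0.15}
    - {"offset":[0,0,0],"yaw":-0.15}
    - {"offset":[0,0,0],"yaw":-0.15}
    - {"offset":[0,0,0],"yaw":-0.15}
    - {"offset":[0,0,0],"yaw":-0.15}
    - {"offset":[0,0,0],"yaw":-0.15}
    - {"offset":[0,0,0],"yaw":-0.15}
    - {"offset":[0,0,0],"yaw":-0.15}
    - {"offset":[0,0,0],"yaw":-0.15}
    - {"offset":[0,0,0],"yaw":-0.15}
    - {"offset":[0,0,0],"yaw":-0.07}
    - {"offset":[0,0,0],"yaw":0}
    - {"offset":[0,0,0],"yaw":0}

```text
time: 73.15
tool_pos: [0.3709, -0.2638, 0.158]
tool_rot: [-3.131, 0.01, 2.596]
contact_force: [-0.2, 0.4, -0.2]
opening: 0.0457
grip_force: 0.0
```

Run:
```python
from h import *
go((.37,-.263,.029,2.597));print(status.observe()['tool_rot'])
```

```text
t 73.2 q6 -1.8 F [-0.2  0.4 -0.2] pose [ 0.3709 -0.2638  0.158 ] 2.591
yaw -0.006 offset [  1.2   0.2 129. ]
[-3.1311982   0.01002558  2.59598018]
```

Request:
send_rows:
  plan:
    - {"offset":[1,1,35],"yaw":0}
    - {"offset":[0,0,35],"yaw":0}
    - {"offset":[0,0,30],"yaw":0}
    - {"offset":[0,0,20],"yaw":0}
    - {"offset":[0,0,8],"yaw":0}
    - {"offset":[0,0,0],"yaw":0}
    - {"offset":[0,0,0],"yaw":0}

```text
time: 73.85
tool_pos: [0.3704, -0.2644, 0.0303]
tool_rot: [-3.131, 0.01, 2.596]
contact_force: [0.4, 0.5, 1.3]
opening: 0.0458
grip_force: 0.0
```

Request:
send_rows:
  plan:
    - {"offset":[0,0,0],"yaw":0}
    - {"offset":[0,0,0],"yaw":0}
    - {"offset":[0,0,0],"yaw":0}
    - {"offset":[0,0,0],"yaw":0}
    - {"offset":[0,0,0],"yaw":0}
    - {"offset":[0,0,-20],"yaw":0}
    - {"offset":[0,0,-40],"yaw":0}
    - {"offset":[0,0,-40],"yaw":0.15}
    - {"offset":[0,0,-40],"yaw":0.15}
    - {"offset":[0,0,-20],"yaw":0.15}
    - {"offset":[0,0,0],"yaw":0.15}
    - {"offset":[0,0,0],"yaw":0.15}
    - {"offset":[0,0,0],"yaw":0.15}
    - {"offset":[0,0,0],"yaw":0.15}
    - {"offset":[0,0,0],"yaw":0.15}
    - {"offset":[0,0,0],"yaw":0.1}
    - {"offset":[0,0,0],"yaw":0}
  hand: 1
  squeeze: 20

```text
time: 75.55
tool_pos: [0.3693, -0.2617, 0.1893]
tool_rot: [3.137, 0.012, 1.296]
contact_force: [-0.6, -0.8, -0.1]
opening: 0.0176
grip_force: 20.0
```

Run:
```python
from h import *
print(status.observe()['opening'])
read_camera('top');read_camera('side')
x=np.array([.65,-.041,-.272])
for n in(('top',),('top','side')):
    mk={k:models.regions_of(k,'rest')[0]['mask'] for k in n}
    print(n,*fit('rest',mk,x))
go((.65,-.041,.16,1.299))
```

```text
0.01761190889943527
('top',) [ 0.64867404 -0.04124328 -0.28311282] 0.9531119933405904
('top', 'side') [ 0.6496757  -0.04160535 -0.28286639] 0.9447929184062556
t 75.8 q6 -0.5 F [ 0.2 -0.6  0.4] pose [ 0.3695 -0.2618  0.1895] 1.294
yaw -0.005 offset [288.  211.   29.5]
```

Request:
send_rows:
  plan:
    - {"offset":[32,23.4,0],"yaw":0}
    - {"offset":[32,23.4,0],"yaw":0}
    - {"offset":[32,23.4,0],"yaw":0}
    - {"offset":[32,23.4,0],"yaw":0}
    - {"offset":[32,23.4,0],"yaw":0}
    - {"offset":[32,23.4,0],"yaw":0}
    - {"offset":[32,23.4,0],"yaw":0}
    - {"offset":[32,23.4,0],"yaw":0}
    - {"offset":[32,23.4,0],"yaw":0}
    - {"offset":[0,0,0],"yaw":0}
    - {"offset":[0,0,0],"yaw":0}

```text
time: 76.9
tool_pos: [0.6502, -0.0409, 0.1863]
tool_rot: [3.138, 0.013, 1.299]
contact_force: [0.7, 0.8, -1.2]
opening: 0.0175
grip_force: 20.0
```

Run:
```python
from h import *
p=(.6495,-.0415,-.281)
go((.6495,-.0415,.083,1.29));print(status.observe()['tool_rot'])
c=camera_info('wrist');im=read_camera('wrist')[:,:,::-1].copy()
overlay(im,c,[(rect(-25,25,-55,55,10),p)]+[(rect(-21,21,y-5,y+5,52),p) for y in(-40,40)])
cv2.imwrite('pics/w7.png',im)
```

```text
t 76.9 q6 0.1 F [ 0.7  0.8 -1.2] pose [ 0.6502 -0.0409  0.1863] 1.295
yaw 0.005 offset [ -0.7  -0.5 103.3]
[3.13758143 0.01250186 1.29906628]
```

View pics/w7.png

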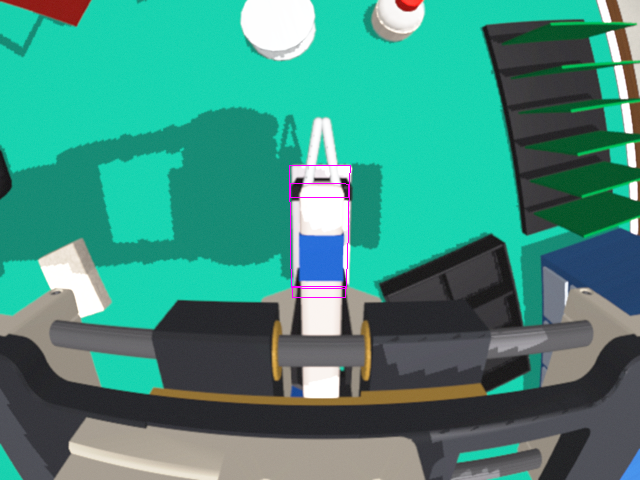

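The tweezers, at about (322,250), line up with the drawn rest. I'll lower them.

Request:
send_rows:
  plan:
    - {"offset":[0,0,30],"yaw":0.009}
    - {"offset":[0,0,30],"yaw":0}
    - {"offset":[0,0,20],"yaw":0}
    - {"offset":[0,0,15],"yaw":0}
    - {"offset":[0,0,4],"yaw":0}
    - {"offset":[0,0,2],"yaw":0}
    - {"offset":[0,0,1],"yaw":0}
    - {"offset":[0,0,1],"yaw":0}
    - {"offset":[0,0,0],"yaw":0}
  squeeze: 12

```text
time: 77.85
tool_pos: [0.6507, -0.043, 0.0849]
tool_rot: [3.135, 0.012, 1.288]
contact_force: [-0.3, -0.8, -1.1]
opening: 0.018
grip_force: 12.0
```

Request:
send_rows:
  plan:
    - {"offset":[0,0,1],"yaw":0}
    - {"offset":[0,0,1],"yaw":0}
    - {"offset":[0,0,1],"yaw":0}
    - {"offset":[0,0,0],"yaw":0}

```text
time: 78.25
tool_pos: [0.6506, -0.043, 0.0819]
tool_rot: [3.135, 0.012, 1.288]
contact_force: [-1.5, -0.2, 4.7]
opening: 0.0176
grip_force: 12.0
```

Request:
send_rows:
  plan:
    - {"offset":[0,0,0],"yaw":0}
    - {"offset":[0,0,0],"yaw":0}
    - {"offset":[0,0,0],"yaw":0}
    - {"offset":[0,0,0],"yaw":0}
    - {"offset":[0,0,-10],"yaw":0}
    - {"offset":[0,0,-25],"yaw":0}
    - {"offset":[0,0,-40],"yaw":0}
    - {"offset":[0,0,-40],"yaw":0}
    - {"offset":[-35,0,-20],"yaw":0}
    - {"offset":[-35,0,0],"yaw":0}
    - {"offset":[-35,0,0],"yaw":0}
    - {"offset":[-35,30,0],"yaw":0}
    - {"offset":[-35,30,0],"yaw":0}
    - {"offset":[-10,0,0],"yaw":0}
    - {"offset":[0,0,0],"yaw":0}
  hand: 0.65

```text
time: 79.75
tool_pos: [0.6555, -0.2376, 0.2185]
tool_rot: [3.136, 0.012, 1.285]
contact_force: [-0.0, -0.2, -0.1]
opening: 0.0323
grip_force: 0.0
```

Run:
```python
from h import *
a=read_camera('side')[:,:,::-1];cv2.imwrite('pics/end.png',a);python=status.observe();print(python['tool_pos'],python['time'])
```

```text
[ 0.65567651 -0.23582549  0.21881809] 79.8
```

View pics/end.png

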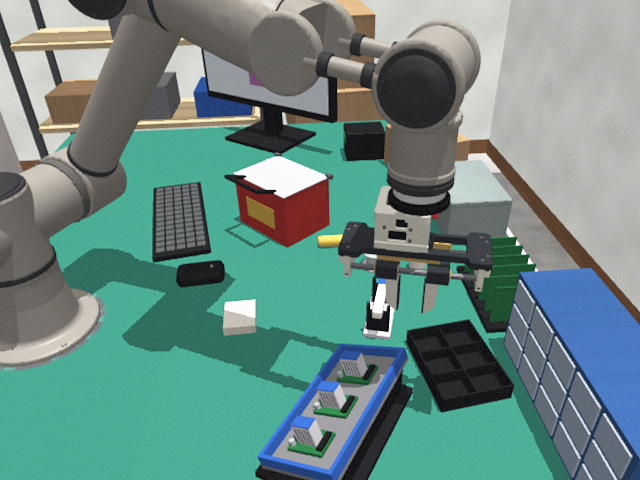

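The flap is shut at (285,175), the three passed modules lie on the rack, and the tweezers lie on the rest at (378,300). The robot is clear of everything, so I'll hand in.

```bash
python3 -c "
from cell import ticket
print(ticket.hand_in())"
```

```text
the job is handed in; nothing more can be done
None
```

The job is handed in, with no score returned: all three rejects are in the bin with its flap eased shut, the three passed modules lie flat on the rack, and the tweezers lie across both posts of their rest.

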